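# Trial-fit a facing tile on a sloped mould face

### The arm

A 6-joint arm with a two-finger parallel gripper is mounted at the origin on the work surface. World frame = base frame: x ahead of the robot, y to its left, z up, the work surface at z = 0. Lengths are in m, angles in rad, forces in N, time in s.
With the tool pointing down it reaches from about 0.3 to 0.775 m from the base axis. Payload 14.6 kg.
Tool frame: the origin (TCP) lies at the very end of the fingers, on their centre line; the grasp point (between the pads) lies ctrl.grasp_offset behind it (ctrl.grasp_offset is the distance from the TCP to the grasp point, in m); z points along the fingers, y is the direction in which the jaws open and shut (so a half turn about z gives the same grasp; the last joint's range is limited). The gripper opens to 94 mm and grips with 3 to 60 N. Pads are 16 mm wide; open, the fingers measure 119 mm over their backs; the gripper's body (75 mm by 177 mm) begins 78 mm behind the grasp point.
Start: joints at [1.116, 0.3, 1.521, -0, 1.321, -0.067], TCP at [0.208, 0.509, 0.169] pointing down, gripper open.
Joint ranges: [-3.03, 3.03], [-0.79, 2.21], [0.23, 2.52], [-1.04, 4.18], [0, 3.07], [-2.55, 2.55]. Speed limits (rad/s): [2.22, 2.22, 2.57, 3.14, 3.14, 3.14].

### API

Orientations are given as [roll, pitch, yaw] about the fixed x, y, z axes, in that order (R = Rz(yaw) Ry(pitch) Rx(roll)).
In Python, from station import ctrl gives the robot as it stands. The module is installed in compiled form; this text tells all that it offers.
- The arm moves only by the tool carry_out, never from a script. Its argument "deltas" is a list of rows, each an object of numbers: "x", "y", "z": the shift along the tool's x, y, z in units of 0.02 m (1.0 is 0.02 m); "wx", "wy", "wz": the turn, a rotation vector about the tool's x, y, z in units of 0.08 rad (1.0 is 0.08 rad); "jaw": the opening in per cent of the stroke, from 0 (shut) to 100 (fully open). A call has 1 to 12 rows; each row shifts and turns the commanded pose from where the row before left it, along the tool's axes as they then stand; what a row does not reach is not made up. A row lasts 1/12 s, in which the tool goes at most 41.7 mm and 7.16 degrees, less where a joint would pass 70% of its speed; a pose out of reach is approached as far as the arm can. A call with a number of a shift or a turn outside -1 to 1 is refused whole. A call with a gripper value outside its range is refused whole. The fingers move at their own pace and stop on an object; "squeeze" is the grip in N (left out, the last holds). Time passes only in rows, so rows that do not move let the fingers close. It gives the time, the measured TCP pose, the force and the opening at its end, in the units of the state.
- ctrl.get_obs(): the state, without advancing time (a new reading comes with each control period).
- ctrl.camera(name): name is "scene" or "top" or "wrist"; returns the picture (420x560x3 uint8, blue, green, red); there is no depth.
- ctrl.camera_params(name): a dict with "mtx" (3x3 intrinsics, pixels), "origin" and "attitude" of the camera in the world. Camera axes: x right, y down, z forward; pixel columns grow to the right and rows downward; lengths in m; the calibration is good to about 2 mm. A picture is of the moment at which its call begins: read the wrist's pose just before it. camera_params takes no time and is no camera call; for the wrist camera it gives the pose at the moment of the call.
- ctrl.hand_in(): hands the job in, once; it reports no verdict.
Trained networks look in the newest picture that a camera, given by its name, has taken for a name from the list of things; names that differ only in an ending like _2 or _b are one class to them, and where a whole thing is asked for, a point or a joint stands for the part that bears it (a point fixed in the world has none). Each returns a list of dicts, best first, with "conf" (0 to 1); they miss things now and then, are a little off and sometimes report something else, mostly with a low value. They report only what shows in the picture. A call takes as long as a camera call. They do not tell look-alikes from the thing itself.
- ctrl.boxes_of(camera, label): "rect" ([left, top, right, bottom] in pixels, round what is visible of it).
- ctrl.mark_of(camera, label): "position" ([row, column] in pixels: a listed point, or the origin of a listed thing).
The state is a dict: "time_s": time; "qpos": joint angles; "joint_vel": joint speeds; "tau": joint torques, N m; "ee_pos": TCP position; "eef_rot": TCP orientation; "force": force on the tool from outside, world axes, zero at the start; "moment": the same for the moment, N m; "grip_width": finger opening in m.
Only numpy, scipy, OpenCV 4.12 (cv2) and the standard library are available. Lean on these libraries where they do the work, as an engineer would, in place of code of your own. Each camera call takes 0.05 s, during which the arm holds its last target.

### The job

Take the fired-clay tile from its sloping rest, stand it upright on its short foot edge on the clear bench and let go, to see that the foot is true. Then take it by its top edge, tilt it to the slope of the tilting stage's plaster face and hold its plain back flush, square and centred on that face with a gentle push, the foot about 2 cm above the bench. Finish while still gripping and pressing it there; do not shift the stage's slope or disturb the other things on the bench.

Things in the scene. Friction and masses are not known exactly. Their poses are not given: they have to be found in the camera images.
- tile: fired-clay slab 15 thick, 80 wide, 130 mm tall, about 0.3 kg. Origin: middle of its foot (15 x 80 mm end); z up its height, y across its width, x to the front. Front: relief 3 mm proud from 19 to 65 mm above the foot, plain above; back (7.5 mm to -x) all plain. Starts in the rest leaning back 30 degrees, foot on a ledge, its upper 50 mm free on both sides
- tile_back (a point): point on the tile's plain back, on its centre line, 40 mm above the foot; axes as the tile's
- rest: fixed plywood rest that holds the tile at the start: a 70 mm wide L leaning 30 degrees, up to 95 mm high, on a base plate 110 x 90 mm (80 mm to -x, 30 mm to +x of the origin). Origin on the bench 30 mm straight below the middle of the tile's foot; the tile's top leans to the rest's -x
- stage: fixed steel foot of the tilting stage: plate 130 (x) by 160 (y) by 10 mm, reaching 120 mm to -x and 10 mm to +x of the origin, with lugs and black clamp knobs 28 mm high, out to 90 mm either side. Origin on the bench straight below the board's hinge line; the plaster face looks to its +x, where the bench is bare
- face (a point): middle of the stage board's flat plaster face, 130 wide, 80 mm up the slope, board 18 mm thick, free above and behind. x: outward normal, y: level across, z: up the slope. The hinge line is on the face, 42 mm down the slope, 14 mm above the bench. It leans back 13 to 32 degrees from upright (differs each time); the clamped hinge holds against a push of 60 N
- offcut: bystander: plaster offcut 50 x 80 x 35 mm high, origin under its centre
- tub: bystander: lidded plastic tub 72 mm across, 85 mm high, origin under its centre
- cup: bystander: mug 76 mm across, 85 mm high, origin under its centre
- brush: bystander: flat brush lying on the bench, about 200 mm long along its x, origin under it
Not all that is in view belongs to the job. Of the things that look like the tile, the middle-sized one is meant.

How it is judged:
By the outcome, as a careful person would: the job done as asked, in the order asked, and still so for the second after the job is handed in, while the arm keeps its last pose, push and grip.
It also fails if it takes over 43 s, if anything falls off the work surface, if the arm or the gripper's body presses on something with over 40 N, if the wrist force passes 120 N, or if a joint passes its speed limit or range.

## Working session

There is one attempt and no reset: what is moved stays moved. The work goes in short steps, Python scripts to look and compute and a tool call to move; the robot and the scene stay as the last step left them, time stands still between calls to the robot, and variables do not carry over. Pictures are saved under pics/ and viewed, and the job is handed in when it is done.

Besides the shell and the picture viewer there is one more tool, called in YAML: its name, and indented under it one key for each argument. carry_out: Moves the arm, as the interface text tells. Its arguments: {"type":"object","properties":{"deltas":{"type":"array"},"squeeze":{"type":"number"}},"required":["deltas"]}

```bash
mkdir -p pics; cat > h.py <<'E'
import numpy as np, cv2
from station import ctrl
from scipy.spatial.transform import Rotation as R
E
python3 - <<'E'
from h import *
o=ctrl.get_obs(); print({k:np.round(v,3).tolist() for k,v in o.items()}, ctrl.grasp_offset)
for n in ["scene","top","wrist"]:
    p=ctrl.camera_params(n); print(n,{k:np.round(v,4).tolist() for k,v in p.items()})
    im=ctrl.camera(n); cv2.imwrite(f"pics/{n}0.png",im)
E
```

```text
{'time_s': 0.0, 'qpos': [1.116, 0.3, 1.522, 0.0, 1.321, -0.067], 'joint_vel': [-0.001, 0.0, 0.001, 0.0, -0.002, -0.001], 'tau': [-0.0, -53.181, -35.273, 0.071, 0.024, -0.0], 'ee_pos': [0.208, 0.509, 0.168], 'eef_rot': [-3.14, -0.0, 2.754], 'force': [0.25, -0.029, -0.158], 'moment': [0.002, 0.039, 0.031], 'grip_width': 0.094} 0.0188
scene {'mtx': [[503.3912, 0.0, 276.9984], [0.0, 503.3912, 208.5287], [0.0, 0.0, 1.0]], 'origin': [0.9233, 0.8552, 0.9703], 'attitude': [-2.3358, -0.0047, 2.6491]}
top {'mtx': [[446.8359, 0.0, 270.2962], [0.0, 446.8359, 209.9349], [0.0, 0.0, 1.0]], 'origin': [0.26, -0.0124, 1.259], 'attitude': [-2.9596, 0.0079, -1.5766]}
wrist {'mtx': [[309.75, 0.0, 277.7503], [0.0, 309.75, 214.3467], [0.0, 0.0, 1.0]], 'origin': [0.136, 0.5387, 0.3831], 'attitude': [2.8703, 0.0005, 1.1822]}
```

View pics/scene0.png

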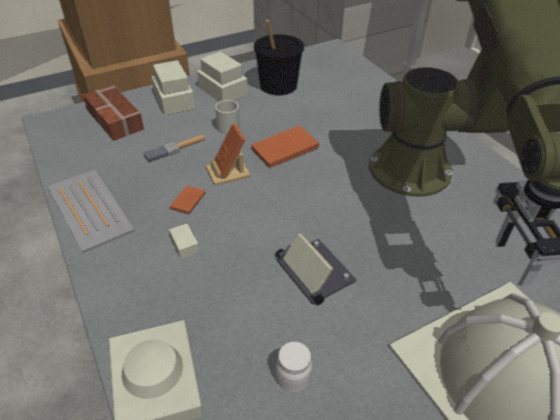

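View pics/top0.png

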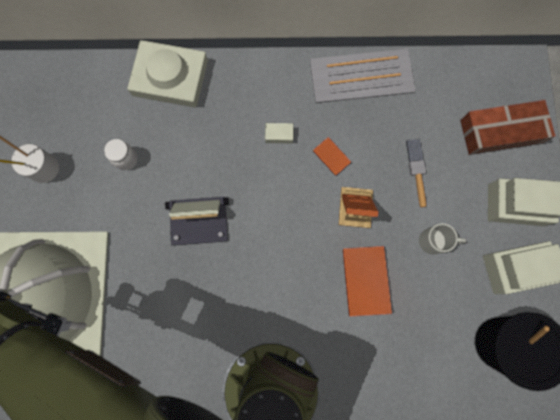

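View pics/wrist0.png

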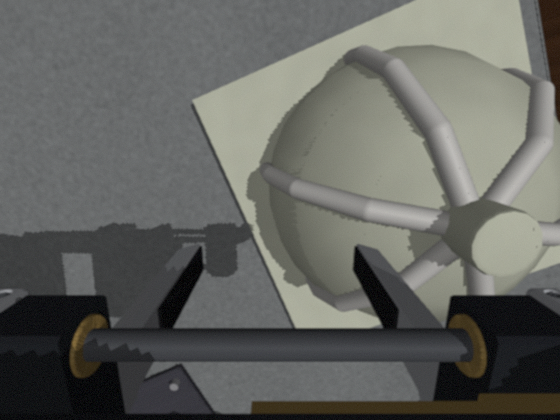

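```bash
python3 - <<'E'
from h import *
for n in ["scene","top"]:
  for l in ["tile","tile_back","rest","stage","face","offcut","tub","cup","brush"]:
    b=ctrl.boxes_of(n,l) if l in("tile","rest","stage") else []; m=ctrl.mark_of(n,l)
    print(n,l,[(np.round(x["rect"]).tolist(),round(x["conf"],2)) for x in b][:4],[(np.round(x["position"],1).tolist(),round(x["conf"],2)) for x in m][:4])
print(ctrl.get_obs()["time_s"])
E
```

```text
scene tile [([218.0, 124.0, 243.0, 177.0], 0.97), ([249.0, 128.0, 318.0, 165.0], 0.87), ([172.0, 184.0, 208.0, 214.0], 0.6)] [([166.1, 221.6], 0.87), ([212.3, 177.8], 0.77), ([135.2, 306.3], 0.59)]
scene tile_back [] [([158.9, 227.8], 0.96), ([137.3, 294.5], 0.93), ([201.5, 184.3], 0.74)]
scene rest [([208.0, 153.0, 249.0, 187.0], 0.93)] [([178.3, 219.3], 0.84)]
scene stage [([274.0, 236.0, 358.0, 306.0], 0.61), ([215.0, 122.0, 245.0, 178.0], 0.36)] [([278.4, 294.4], 0.79)]
scene face [] [([264.3, 304.2], 0.59), ([129.7, 229.6], 0.52)]
scene offcut [] [([247.3, 182.6], 0.56), ([129.0, 229.1], 0.25)]
scene tub [] [([376.3, 294.4], 0.63)]
scene cup [] [([131.1, 227.0], 0.73), ([149.5, 173.6], 0.67)]
scene brush [] [([150.4, 171.7], 0.79)]
top tile [([341.0, 194.0, 379.0, 214.0], 0.9), ([312.0, 138.0, 354.0, 175.0], 0.88), ([344.0, 242.0, 394.0, 318.0], 0.81)] [([313.8, 369.2], 0.78)]
top tile_back [] [([203.7, 356.8], 0.95), ([150.7, 327.3], 0.79), ([293.8, 367.1], 0.78)]
top rest [([339.0, 186.0, 374.0, 227.0], 0.57)] [([198.2, 357.1], 0.71)]
top stage [([163.0, 197.0, 232.0, 245.0], 0.8)] [([198.7, 197.6], 0.87)]
top face [] [([205.7, 192.1], 0.56)]
top offcut [] [([136.4, 280.4], 0.84)]
top tub [] [([157.0, 126.0], 0.77)]
top cup [] [([240.8, 436.0], 0.8), ([206.7, 195.9], 0.73)]
top brush [] [([173.6, 413.6], 0.63)]
1.35
```

The scene shows three tile-like slabs: the one in the rest (scene px 230,150), a big one lying flat (285,146) and a small one lying flat (188,199). The rest's is the middle-sized one. The stage is at about (313,268), with its face towards +x. Next: a close crop and triangulation.

```bash
cat >> h.py <<'E'
def cam(n,p=None):
    p=p or ctrl.camera_params(n); return np.array(p["mtx"]),np.array(p["origin"]),R.from_euler('xyz',p["attitude"]).as_matrix()
def ray(c,uv):
    K,o,A=c; d=A@np.linalg.solve(K,[uv[0],uv[1],1.]); return o,d/np.linalg.norm(d)
def atz(c,uv,z=0):
    o,d=ray(c,uv); return o+d*(z-o[2])/d[2]
def tri(obs):
    M=np.zeros((3,3));b=np.zeros(3)
    for c,uv in obs:
        o,d=ray(c,uv);P=np.eye(3)-np.outer(d,d);M+=P;b+=P@o
    x=np.linalg.solve(M,b); return x,[np.linalg.norm((np.eye(3)-np.outer(ray(c,uv)[1],ray(c,uv)[1]))@(x-c[1])) for c,uv in obs]
def proj(c,X):
    K,o,A=c; q=(np.atleast_2d(X)-o)@A; q=q@K.T; return q[:,:2]/q[:,2:]
E
python3 - <<'E'
from h import *
S=cam("scene");T=cam("top")
r=lambda *a:np.round(a,4).tolist()
for nm,s,t in [("tile_back",(227.8,158.9),(356.8,203.7)),("rest",(219.3,178.3),(357.1,198.2)),("stage",(294.4,278.4),(197.6,198.7)),("face",(304.2,264.3),(192.1,205.7)),("offcut",(182.6,247.3),(280.4,136.4)),("tub",(294.4,376.3),(126,157)),("cup",(227,131.1),(436,240.8)),("brush",(171.7,150.4),(413.6,173.6))]:
    x,e=tri([(S,s),(T,t)]); print(nm,x.round(4),np.round(e,4),"z0:",atz(S,s).round(3)[:2],atz(T,t).round(3)[:2])
s=cv2.imread("pics/scene0.png");t=cv2.imread("pics/top0.png")
a=cv2.resize(s[115:195,190:270],(400,400),interpolation=cv2.INTER_CUBIC);b=cv2.resize(t[170:250,315:395],(400,400),interpolation=cv2.INTER_CUBIC)
cv2.imwrite("pics/crop1.png",np.hstack([a,b]))
a=cv2.resize(s[225:315,265:365],(400,360),interpolation=cv2.INTER_CUBIC);b=cv2.resize(t[180:260,150:250],(400,320),interpolation=cv2.INTER_CUBIC)
cv2.imwrite("pics/crop2.png",np.hstack([a[:320],b]))
E
```

```text
tile_back [ 0.4963 -0.2411  0.0513] [0.002 0.002] z0: [ 0.471 -0.3  ] [ 0.508 -0.252]
rest [ 0.5253 -0.2553 -0.0218] [0.0041 0.0041] z0: [ 0.531 -0.228] [ 0.524 -0.254]
stage [0.5236 0.2055 0.0057] [0.0017 0.0017] z0: [0.52  0.203] [0.526 0.205]
face [0.4975 0.2109 0.0488] [0.0016 0.0016] z0: [0.476 0.176] [0.506 0.221]
offcut [ 0.7197 -0.0357 -0.0181] [0.0009 0.0009] z0: [ 0.724 -0.02 ] [ 0.712 -0.035]
tub [ 6.495e-01  4.218e-01 -5.000e-04] [0.0044 0.0044] z0: [0.646 0.425] [0.653 0.419]
cup [ 0.3999 -0.4788 -0.0287] [0.0038 0.0038] z0: [ 0.412 -0.437] [ 0.4   -0.471]
brush [ 0.6033 -0.4261 -0.007 ] [0.0062 0.0062] z0: [ 0.61  -0.423] [ 0.596 -0.42 ]
```

View pics/crop1.png

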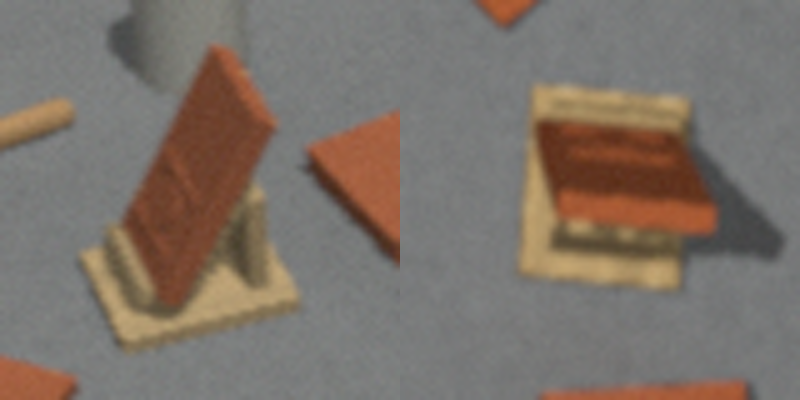

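View pics/crop2.png

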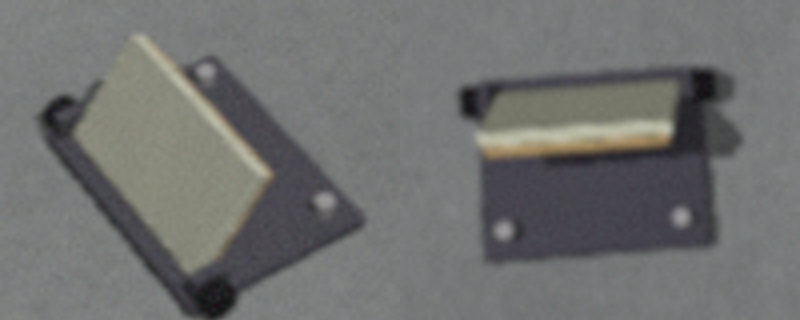

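Crop 1 shows the tile leaning in the rest, its relief facing +x and its top leaning to -x, with the rest yawed about -5°. Crop 2 shows the stage with the face looking +x. I'm making a planning helper, then moving over the stage for a wrist view.

```bash
cat >> h.py <<'E'
import json
def tool(tilt,yaw):
    """fingers down, tool y along heading yaw (tile x), leaned so that tool z=-tile z for a lean-back of tilt rad"""
    X=np.array([np.cos(yaw),np.sin(yaw),0]);Y=np.array([-np.sin(yaw),np.cos(yaw),0]);Z=np.array([0,0,1.])
    tz=np.cos(tilt)*Z-np.sin(tilt)*X; tx=np.cos(tilt)*X+np.sin(tilt)*Z
    return np.column_stack([Y,tx,-tz])
def pose(o=None):
    o=o or ctrl.get_obs(); return np.array(o["ee_pos"]),R.from_euler('xyz',o["eef_rot"]).as_matrix()
def plan(p1,R1,n,start=None,dp=2,jaw=None):
    p,Rm=start or pose(); p0=p.copy(); R0=R.from_matrix(Rm); w=(R0.inv()*R.from_matrix(R1)).as_rotvec()
    rows=[]
    for k in range(1,n+1):
        f=k/n; pt=p0+(p1-p0)*f; Rt=R0*R.from_rotvec(w*f)
        d=np.round(Rm.T@(pt-p)/.02,dp); r=np.round((R.from_matrix(Rm).inv()*Rt).as_rotvec()/.08,dp)
        rows.append({a:float(b) for a,b in zip(["x","y","z","wx","wy","wz"],[*d,*r]) if b!=0})
        p=p+Rm@d*.02; Rm=Rm@R.from_rotvec(r*.08).as_matrix()
    for i in range(0,n,12): print(json.dumps(rows[i:i+12]).replace(" ",""))
    print("end err",(p-p1).round(5),"max",max(abs(v) for r in rows for v in r.values()))
    return p,Rm
E
python3 - <<'E'
from h import *
s=plan(np.array([.30,.44,.30]),pose()[1],8)
s=plan(np.array([.58,.30,.28]),tool(0,-.08),18,start=s)
E
```

```text
[{"x":-0.7,"y":-0.18,"z":-0.82},{"x":-0.69,"y":-0.19,"z":-0.82},{"x":-0.7,"y":-0.18,"z":-0.82},{"x":-0.69,"y":-0.18,"z":-0.82},{"x":-0.7,"y":-0.18,"z":-0.82},{"x":-0.69,"y":-0.19,"z":-0.82},{"x":-0.7,"y":-0.18,"z":-0.81},{"x":-0.7,"y":-0.18,"z":-0.82}]
end err [ 8.e-05 -2.e-05 -7.e-05] max 0.82
[{"x":-0.87,"y":-0.07,"z":0.06,"wz":0.88},{"x":-0.87,"z":0.05,"wz":0.87},{"x":-0.86,"y":0.05,"z":0.06,"wz":0.88},{"x":-0.86,"y":0.12,"z":0.05,"wz":0.88},{"x":-0.86,"y":0.18,"z":0.06,"wz":0.88},{"x":-0.83,"y":0.23,"z":0.05,"wz":0.87},{"x":-0.82,"y":0.3,"z":0.06,"wz":0.88},{"x":-0.8,"y":0.35,"z":0.05,"wz":0.88},{"x":-0.76,"y":0.41,"z":0.06,"wz":0.87},{"x":-0.74,"y":0.45,"z":0.05,"wz":0.88},{"x":-0.71,"y":0.51,"z":0.06,"wz":0.88},{"x":-0.66,"y":0.56,"z":0.05,"wz":0.87}]
[{"x":-0.63,"y":0.6,"z":0.06,"wz":0.88},{"x":-0.58,"y":0.65,"z":0.05,"wz":0.88},{"x":-0.54,"y":0.68,"z":0.06,"wz":0.88},{"x":-0.49,"y":0.72,"z":0.06,"wz":0.87},{"x":-0.43,"y":0.76,"z":0.05,"wz":0.88},{"x":-0.38,"y":0.78,"z":0.06,"wz":0.88}]
end err [ 4.e-05  5.e-05 -7.e-05] max 0.88
```

carry_out:
  deltas:
    - {"x":-0.7,"y":-0.18,"z":-0.82}
    - {"x":-0.7,"y":-0.18,"z":-0.82}
    - {"x":-0.7,"y":-0.18,"z":-0.82}
    - {"x":-0.7,"y":-0.18,"z":-0.82}
    - {"x":-0.7,"y":-0.18,"z":-0.82}
    - {"x":-0.7,"y":-0.18,"z":-0.82}
    - {"x":-0.7,"y":-0.18,"z":-0.82}
    - {"x":-0.7,"y":-0.18,"z":-0.82}

```text
invalid input
```

carry_out:
  deltas:
    - {"x":-0.87,"y":-0.07,"z":0.06,"wz":0.88}
    - {"x":-0.87,"z":0.05,"wz":0.88}
    - {"x":-0.86,"y":0.05,"z":0.06,"wz":0.88}
    - {"x":-0.86,"y":0.12,"z":0.05,"wz":0.88}
    - {"x":-0.86,"y":0.18,"z":0.06,"wz":0.88}
    - {"x":-0.83,"y":0.23,"z":0.05,"wz":0.88}
    - {"x":-0.82,"y":0.3,"z":0.06,"wz":0.88}
    - {"x":-0.8,"y":0.35,"z":0.05,"wz":0.88}
    - {"x":-0.76,"y":0.41,"z":0.06,"wz":0.88}
    - {"x":-0.74,"y":0.45,"z":0.05,"wz":0.88}
    - {"x":-0.71,"y":0.51,"z":0.06,"wz":0.88}
    - {"x":-0.66,"y":0.56,"z":0.05,"wz":0.88}

```text
invalid input
```

carry_out:
  deltas:
    - {"x":-0.63,"y":0.6,"z":0.06,"wz":0.88}
    - {"x":-0.58,"y":0.65,"z":0.05,"wz":0.88}
    - {"x":-0.54,"y":0.68,"z":0.06,"wz":0.88}
    - {"x":-0.49,"y":0.72,"z":0.06,"wz":0.88}
    - {"x":-0.43,"y":0.76,"z":0.05,"wz":0.88}
    - {"x":-0.38,"y":0.78,"z":0.06,"wz":0.88}
    - {}

```text
invalid input
```

```bash
cat >> h.py <<'E'
def snap(n,f):
    p=ctrl.camera_params(n); im=ctrl.camera(n); cv2.imwrite(f"pics/{f}.png",im)
    json.dump({k:np.array(v).tolist() for k,v in p.items()},open(f"pics/{f}.json","w")); return im
def lcam(f): return cam(None,json.load(open(f"pics/{f}.json")))
E
python3 - <<'E'
from h import *
snap("wrist","wA"); print(pose(), ctrl.get_obs()["time_s"],ctrl.get_obs()["qpos"])
E
```

```text
(array([0.20797335, 0.5091534 , 0.16895769]), array([[-9.25734389e-01,  3.78174353e-01, -2.46061176e-05],
       [ 3.78174352e-01,  9.25734389e-01,  1.69616208e-05],
       [ 2.91931792e-05,  6.39655311e-06, -1.00000000e+00]])) 1.4 [ 1.11639823e+00  2.99883393e-01  1.52099294e+00  3.05029423e-05
  1.32071188e+00 -6.65822517e-02]
```

View pics/wA.png

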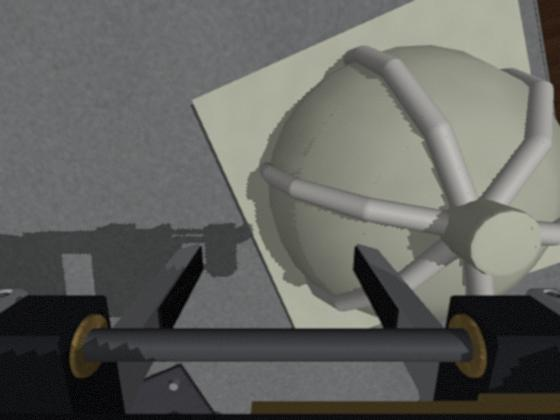

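The moves were refused, so the arm did not move. I'll retry with every key given.

carry_out:
  deltas:
    - {"x":-0.7,"y":-0.18,"z":-0.82,"wx":0,"wy":0,"wz":0,"jaw":100}

```text
time_s: 1.48
ee_pos: [0.218, 0.5001, 0.1828]
eef_rot: [-3.137, -0.001, 2.755]
force: [0.5, -0.8, -0.3]
grip_width: 0.0941
```

carry_out:
  deltas:
    - {"x":-0.7,"y":-0.18,"z":-0.82,"wx":0,"wy":0,"wz":0,"jaw":100}
    - {"x":-0.7,"y":-0.18,"z":-0.82,"wx":0,"wy":0,"wz":0,"jaw":100}
    - {"x":-0.7,"y":-0.18,"z":-0.82,"wx":0,"wy":0,"wz":0,"jaw":100}
    - {"x":-0.7,"y":-0.18,"z":-0.82,"wx":0,"wy":0,"wz":0,"jaw":100}
    - {"x":-0.7,"y":-0.18,"z":-0.82,"wx":0,"wy":0,"wz":0,"jaw":100}
    - {"x":-0.7,"y":-0.18,"z":-0.82,"wx":0,"wy":0,"wz":0,"jaw":100}
    - {"x":-0.7,"y":-0.18,"z":-0.82,"wx":0,"wy":0,"wz":0,"jaw":100}

```text
time_s: 2.07
ee_pos: [0.3012, 0.4396, 0.301]
eef_rot: [3.141, 0.0, 2.754]
force: [0.0, 0.1, 0.9]
grip_width: 0.0938
```

carry_out:
  deltas:
    - {"x":-0.87,"y":-0.07,"z":0.06,"wx":0,"wy":0,"wz":0.88,"jaw":100}
    - {"x":-0.87,"y":0,"z":0.06,"wx":0,"wy":0,"wz":0.88,"jaw":100}
    - {"x":-0.86,"y":0.05,"z":0.06,"wx":0,"wy":0,"wz":0.88,"jaw":100}
    - {"x":-0.86,"y":0.12,"z":0.06,"wx":0,"wy":0,"wz":0.88,"jaw":100}
    - {"x":-0.86,"y":0.18,"z":0.06,"wx":0,"wy":0,"wz":0.88,"jaw":100}
    - {"x":-0.83,"y":0.23,"z":0.06,"wx":0,"wy":0,"wz":0.88,"jaw":100}
    - {"x":-0.82,"y":0.3,"z":0.06,"wx":0,"wy":0,"wz":0.88,"jaw":100}
    - {"x":-0.8,"y":0.35,"z":0.06,"wx":0,"wy":0,"wz":0.88,"jaw":100}
    - {"x":-0.76,"y":0.41,"z":0.06,"wx":0,"wy":0,"wz":0.88,"jaw":100}
    - {"x":-0.74,"y":0.45,"z":0.06,"wx":0,"wy":0,"wz":0.88,"jaw":100}
    - {"x":-0.71,"y":0.51,"z":0.06,"wx":0,"wy":0,"wz":0.88,"jaw":100}
    - {"x":-0.66,"y":0.56,"z":0.06,"wx":0,"wy":0,"wz":0.88,"jaw":100}

```text
time_s: 3.07
ee_pos: [0.488, 0.3462, 0.2856]
eef_rot: [-3.142, 0.0, 1.905]
force: [0.3, -0.6, 0.4]
grip_width: 0.0942
```

carry_out:
  deltas:
    - {"x":-0.63,"y":0.6,"z":0.06,"wx":0,"wy":0,"wz":0.88,"jaw":100}
    - {"x":-0.58,"y":0.65,"z":0.06,"wx":0,"wy":0,"wz":0.88,"jaw":100}
    - {"x":-0.54,"y":0.68,"z":0.06,"wx":0,"wy":0,"wz":0.88,"jaw":100}
    - {"x":-0.49,"y":0.72,"z":0.06,"wx":0,"wy":0,"wz":0.88,"jaw":100}
    - {"x":-0.43,"y":0.76,"z":0.06,"wx":0,"wy":0,"wz":0.88,"jaw":100}
    - {"x":-0.38,"y":0.78,"z":0.06,"wx":0,"wy":0,"wz":0.88,"jaw":100}
    - {"x":0,"y":0,"z":0,"wx":0,"wy":0,"wz":0,"jaw":100}
    - {"x":0,"y":0,"z":0,"wx":0,"wy":0,"wz":0,"jaw":100}

```text
time_s: 3.73
ee_pos: [0.5806, 0.2993, 0.2779]
eef_rot: [-3.141, 0.0, 1.487]
force: [0.8, -1.2, 0.6]
grip_width: 0.094
```

```bash
cat > e.py <<'E'
s=open('h.py').read()
s=s.replace('zip(["x","y","z","wx","wy","wz"],[*d,*r]) if b!=0})','zip(["x","y","z","wx","wy","wz","jaw"],[*d,*r,jaw if jaw is not None else 100])})')
s=s.replace('print("end err",(p-p1).round(5),"max",max(abs(v) for r in rows for v in r.values()))','print("end err",(p-p1).round(5),"max",max(abs(v) for r in rows for k,v in r.items() if k!="jaw"))')
s=s.replace('.replace(" ","")','.replace(" ","").replace("-0.0,","0,").replace(".0,",",")')
open('h.py','w').write(s)
E
python3 e.py; python3 - <<'E'
from h import *
snap("wrist","wA"); print(pose(), ctrl.get_obs()["time_s"],ctrl.get_obs()["qpos"])
E
```

```text
(array([0.58019501, 0.29980207, 0.27832662]), array([[ 8.25574361e-02,  9.96586205e-01, -4.53599350e-04],
       [ 9.96586305e-01, -8.25574640e-02, -4.30863565e-05],
       [-8.03872805e-05, -4.48493801e-04, -9.99999896e-01]])) 3.7833 [4.20798347e-01 4.98705058e-01 9.99357014e-01 1.46354398e-04
 1.64396221e+00 5.03460539e-01]
```

View pics/wA.png

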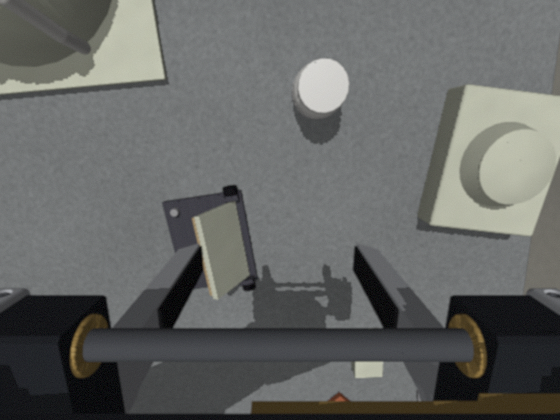

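Wrist view A: stage at about (165-255, 185-300), partly behind the left finger; tub at (320,88). I'm moving on towards the rest, stopping once for a clear stage view.

```bash
python3 - <<'E'
from h import *
s=plan(np.array([.57,.08,.18]),pose()[1],12)
E
```

```text
[{"x":-0.92,"y":0.03,"z":0.41,"wx":0,"wy":0,"wz":0,"jaw":100.0},{"x":-0.91,"y":0.04,"z":0.41,"wx":0,"wy":0,"wz":0,"jaw":100.0},{"x":-0.92,"y":0.03,"z":0.41,"wx":0,"wy":0,"wz":0,"jaw":100.0},{"x":-0.91,"y":0.03,"z":0.41,"wx":0,"wy":0,"wz":0,"jaw":100.0},{"x":-0.92,"y":0.04,"z":0.41,"wx":0,"wy":0,"wz":0,"jaw":100.0},{"x":-0.92,"y":0.03,"z":0.41,"wx":0,"wy":0,"wz":0,"jaw":100.0},{"x":-0.91,"y":0.03,"z":0.41,"wx":0,"wy":0,"wz":0,"jaw":100.0},{"x":-0.92,"y":0.04,"z":0.41,"wx":0,"wy":0,"wz":0,"jaw":100.0},{"x":-0.92,"y":0.03,"z":0.41,"wx":0,"wy":0,"wz":0,"jaw":100.0},{"x":-0.91,"y":0.03,"z":0.41,"wx":0,"wy":0,"wz":0,"jaw":100.0},{"x":-0.92,"y":0.04,"z":0.41,"wx":0,"wy":0,"wz":0,"jaw":100.0},{"x":-0.91,"y":0.03,"z":0.41,"wx":0,"wy":0,"wz":0,"jaw":100.0}]
end err [-2.e-05  9.e-05 -6.e-05] max 0.92
```

carry_out:
  deltas:
    - {"x":-0.92,"y":0.03,"z":0.41,"wx":0,"wy":0,"wz":0,"jaw":100}
    - {"x":-0.92,"y":0.03,"z":0.41,"wx":0,"wy":0,"wz":0,"jaw":100}
    - {"x":-0.92,"y":0.03,"z":0.41,"wx":0,"wy":0,"wz":0,"jaw":100}
    - {"x":-0.92,"y":0.03,"z":0.41,"wx":0,"wy":0,"wz":0,"jaw":100}
    - {"x":-0.92,"y":0.03,"z":0.41,"wx":0,"wy":0,"wz":0,"jaw":100}
    - {"x":-0.92,"y":0.03,"z":0.41,"wx":0,"wy":0,"wz":0,"jaw":100}
    - {"x":-0.92,"y":0.03,"z":0.41,"wx":0,"wy":0,"wz":0,"jaw":100}
    - {"x":-0.92,"y":0.03,"z":0.41,"wx":0,"wy":0,"wz":0,"jaw":100}
    - {"x":-0.92,"y":0.03,"z":0.41,"wx":0,"wy":0,"wz":0,"jaw":100}
    - {"x":-0.92,"y":0.03,"z":0.41,"wx":0,"wy":0,"wz":0,"jaw":100}
    - {"x":-0.92,"y":0.03,"z":0.41,"wx":0,"wy":0,"wz":0,"jaw":100}
    - {"x":0,"y":0,"z":0,"wx":0,"wy":0,"wz":0,"jaw":100}

```text
time_s: 4.78
ee_pos: [0.5689, 0.0957, 0.1873]
eef_rot: [-3.14, 0.001, 1.487]
force: [0.0, 0.5, -0.5]
grip_width: 0.0939
```

```bash
python3 - <<'E'
from h import *
snap("wrist","wB"); print(pose(), ctrl.get_obs()["time_s"])
E
```

```text
(array([0.56934052, 0.09702605, 0.18824957]), array([[ 8.38543727e-02,  9.96477852e-01, -5.78698490e-04],
       [ 9.96478014e-01, -8.38544232e-02, -6.35716094e-05],
       [-1.11874129e-04, -5.71329564e-04, -9.99999831e-01]])) 4.8333
```

View pics/wB.png

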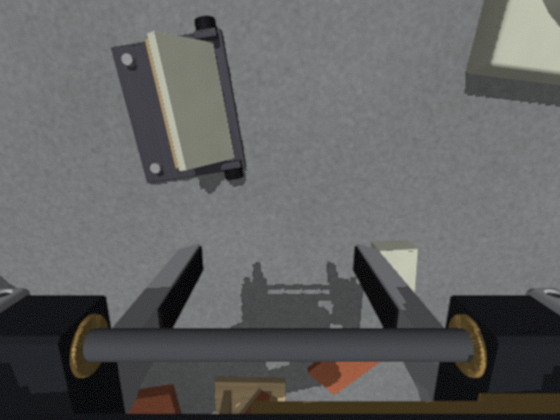

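```bash
python3 - <<'E'
import cv2
im=cv2.imread("pics/wB.png"); cv2.imwrite("pics/wBc.png",cv2.resize(im[10:190,100:260],(533,600),interpolation=cv2.INTER_CUBIC))
E
```

```text
(no output)
```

View pics/wBc.png

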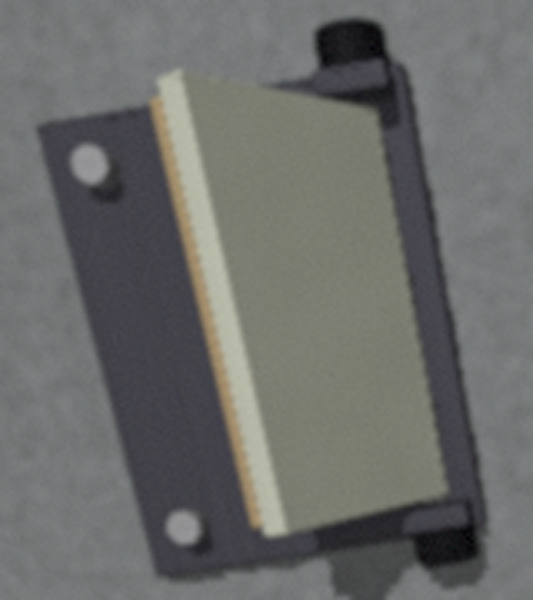

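```bash
cat > fit.py <<'E'
from h import *
from scipy.optimize import least_squares
def stagepts(q):
    x,y,yaw,th=q
    X=np.array([np.cos(yaw),np.sin(yaw),0]);Y=np.array([-np.sin(yaw),np.cos(yaw),0]);Z=np.array([0,0,1.])
    O=np.array([x,y,0]);u=np.cos(th)*Z-np.sin(th)*X
    h=O+.014*Z
    P={"tf":h+.082*u+.065*Y,"tn":h+.082*u-.065*Y,"bf":h+.002*u+.065*Y,"bn":h+.002*u-.065*Y}
    for a,b,n in [(.01,.08,"pff"),(.01,-.08,"pfn"),(-.12,.08,"pbf"),(-.12,-.08,"pbn")]: P[n]=O+a*X+b*Y+.01*Z
    return P
def c(px,py,s,ox,oy): return np.array([(px+.5)/s-.5+ox,(py+.5)/s-.5+oy])
obs=[]
W=lcam("wB")
for n,p in dict(tf=(184,72),tn=(288,533),bf=(378,110),bn=(445,495),pff=(405,65),pfn=(485,535),pbf=(40,127),pbn=(160,575)).items(): obs.append((W,"W",n,c(*p,600/180,100,10)))
S=cam("scene");T=cam("top")
for n,p in dict(tn=(138,35),tf=(266,182),bf=(190,276),bn=(75,130),pbf=(362,220)).items(): obs.append((S,"S",n,c(*p,4,265,225)))
for n,p in dict(tf=(482,133),tn=(672,124),pbf=(486,262),pbn=(716,242)).items(): obs.append((T,"T",n,c(p[0]-400,p[1],4,150,180)))
def fit(sel,wt=dict(W=1,S=1,T=1)):
    def res(q):
        P=stagepts(q); return np.concatenate([(proj(C,P[n])[0]-uv)*wt[k] for C,k,n,uv in obs if k in sel])
    r=least_squares(res,[.52,.2,0,.4],loss="soft_l1"); return r
if __name__=="__main__":
  for sel in ["W","S","T","ST","WST"]:
    r=fit(sel); print(sel,r.x[:2].round(4),np.degrees(r.x[2:]).round(2),"cost",round(r.cost,2)); 
    P=stagepts(r.x)
    if sel in("W","WST"):
        for C,k,n,uv in obs:
            if k in sel: print("  ",k,n,(proj(C,P[n])[0]-uv).round(1))
E
python3 fit.py
```

```text
W [0.5164 0.2064] [ 3.42 30.68] cost 7.55
   W tf [-0.3 -0.7]
   W tn [0.1 1.9]
   W bf [0.5 0.6]
   W bn [1.3 1. ]
   W pff [ 0.3 -0.8]
   W pfn [ 0.7 -0.8]
   W pbf [-2.  -0.9]
   W pbn [-2.   1.9]
S [0.5183 0.2083] [ 2.69 36.66] cost 2.42
T [0.5177 0.2029] [ 3.9  33.06] cost 0.89
ST [0.5184 0.2065] [ 4.04 36.19] cost 8.43
WST [0.517  0.2065] [ 3.54 31.96] cost 18.58
   W tf [-1.1 -0.3]
   W tn [-0.4  1.9]
   W bf [0.8 0.4]
   W bn [1.9 0.9]
   W pff [ 0.7 -1. ]
   W pfn [ 1.2 -1. ]
   W pbf [-1.6 -0.9]
   W pbn [-1.4  1.9]
   S tn [-1.6 -1.4]
   S tf [-2.  -2.7]
   S bf [ 0.  -0.1]
   S bn [-1.   0.1]
   S pbf [ 1.1 -1.4]
   T tf [-1.9  0.3]
   T tn [-0.9 -0.8]
   T pbf [-1.4 -0.2]
   T pbn [-2.   0.9]
```

```bash
cat > fit2.py <<'E'
from fit import *
def restpts(q,L=np.radians(30)):
    x,y,yaw,dy=q[:4]
    X=np.array([np.cos(yaw),np.sin(yaw),0]);Y=np.array([-np.sin(yaw),np.cos(yaw),0]);Z=np.array([0,0,1.])
    O=np.array([x,y,0]);u=np.cos(L)*Z-np.sin(L)*X;n=np.cos(L)*X+np.sin(L)*Z
    P={}
    for a,an in((.03,"f"),(-.08,"b")):
        for b,bn in((.045,"l"),(-.045,"r")): P["B"+an+bn]=O+a*X+b*Y+.008*Z
    F=O+.03*Z+dy*Y
    for s,sn in((.13,"t"),(0,"b")):
        for a,an in((.0075,"f"),(-.0075,"b")):
            for b,bn in((.04,"l"),(-.04,"r")): P[sn+an+bn]=F+s*u+a*n+b*Y
    return P
obs2=[]
for n,p in dict(Bfr=(80,255),Bfl=(123,350),Bbl=(298,300),tfr=(213,45),tfl=(270,122),bfl=(165,307)).items(): obs2.append((S,"S",n,c(*p,5,190,115)))
for n,p in dict(Bfl=(533,85),Bfr=(690,100),Bbr=(680,290),Bbl=(520,272),tbl=(560,230),tbr=(714,233),tfr=(712,203)).items(): obs2.append((T,"T",n,c(p[0]-400,p[1],5,315,170)))
def fit2(sel,obs=obs2):
    def res(q):
        P=restpts(q); return np.concatenate([(proj(C,P[n])[0]-uv) for C,k,n,uv in obs if k in sel]+[[q[3]*100]])
    return least_squares(res,[.53,-.25,-.08,0],loss="soft_l1")
if __name__=="__main__":
  for sel in ["S","T","ST"]:
    r=fit2(sel); print(sel,r.x.round(4),"yaw",np.degrees(r.x[2]).round(2),"cost",round(r.cost,2))
  P=restpts(r.x)
  for C,k,n,uv in obs2: print("  ",k,n,(proj(C,P[n])[0]-uv).round(1))
E
python3 fit2.py
```

```text
S [ 0.5224 -0.2436 -0.0903  0.0098] yaw -5.17 cost 2.21
T [ 0.5222 -0.2494 -0.0948  0.0061] yaw -5.43 cost 2.69
ST [ 0.5217 -0.2481 -0.0827  0.0085] yaw -4.74 cost 9.29
   S Bfr [-0.5 -0.5]
   S Bfl [ 0.3 -1.6]
   S Bbl [ 0.5 -1.1]
   S tfr [-0.7 -1. ]
   S tfl [-2.3 -1.3]
   S bfl [-0.7 -1.1]
   T Bfl [-0.7  0.6]
   T Bfr [-0.7 -0.2]
   T Bbr [-0.1 -0.2]
   T Bbl [-0.  1.]
   T tbl [-1.9 -1.6]
   T tbr [-1.1  0.1]
   T tfr [0.1 0.5]
```

```bash
python3 - <<'E'
from h import *
yaw=-.088;X=np.array([np.cos(yaw),np.sin(yaw),0]);u=np.array([0,0,np.cos(np.pi/6)])-.5*X
F=np.array([.522,-.249,.03])
s=plan(F+.175*u,tool(np.pi/6,yaw),20,jaw=60)
E
```

```text
[{"x":-0.87,"y":-0.26,"z":0.02,"wx":-0.33,"wy":0,"wz":0,"jaw":60.0},{"x":-0.87,"y":-0.27,"z":0.01,"wx":-0.33,"wy":0,"wz":0,"jaw":60.0},{"x":-0.87,"y":-0.26,"z":0,"wx":-0.32,"wy":0,"wz":0.01,"jaw":60.0},{"x":-0.87,"y":-0.27,"z":0,"wx":-0.33,"wy":0,"wz":0,"jaw":60.0},{"x":-0.88,"y":-0.26,"z":-0.01,"wx":-0.33,"wy":0,"wz":0,"jaw":60.0},{"x":-0.87,"y":-0.26,"z":-0.02,"wx":-0.33,"wy":0,"wz":0,"jaw":60.0},{"x":-0.87,"y":-0.27,"z":-0.03,"wx":-0.32,"wy":0,"wz":0.01,"jaw":60.0},{"x":-0.87,"y":-0.26,"z":-0.03,"wx":-0.33,"wy":0,"wz":0,"jaw":60.0},{"x":-0.87,"y":-0.26,"z":-0.04,"wx":-0.33,"wy":-0.01,"wz":0,"jaw":60.0},{"x":-0.87,"y":-0.26,"z":-0.04,"wx":-0.33,"wy":0,"wz":0,"jaw":60.0},{"x":-0.87,"y":-0.26,"z":-0.05,"wx":-0.32,"wy":0,"wz":0.01,"jaw":60.0},{"x":-0.88,"y":-0.25,"z":-0.06,"wx":-0.33,"wy":0,"wz":0,"jaw":60.0}]
[{"x":-0.87,"y":-0.26,"z":-0.06,"wx":-0.33,"wy":0,"wz":0,"jaw":60.0},{"x":-0.87,"y":-0.25,"z":-0.08,"wx":-0.33,"wy":0,"wz":0,"jaw":60.0},{"x":-0.87,"y":-0.25,"z":-0.07,"wx":-0.32,"wy":0,"wz":0.01,"jaw":60.0},{"x":-0.87,"y":-0.25,"z":-0.09,"wx":-0.33,"wy":0,"wz":0,"jaw":60.0},{"x":-0.87,"y":-0.24,"z":-0.09,"wx":-0.33,"wy":0,"wz":0,"jaw":60.0},{"x":-0.88,"y":-0.25,"z":-0.1,"wx":-0.33,"wy":0,"wz":0,"jaw":60.0},{"x":-0.87,"y":-0.24,"z":-0.1,"wx":-0.32,"wy":0,"wz":0.01,"jaw":60.0},{"x":-0.87,"y":-0.23,"z":-0.11,"wx":-0.33,"wy":0,"wz":0,"jaw":60.0}]
end err [7.e-05 1.e-05 7.e-05] max 0.88
```

carry_out:
  deltas:
    - {"x":-0.87,"y":-0.26,"z":0.01,"wx":-0.33,"wy":0,"wz":0,"jaw":60}
    - {"x":-0.87,"y":-0.26,"z":0.01,"wx":-0.33,"wy":0,"wz":0,"jaw":60}
    - {"x":-0.87,"y":-0.26,"z":0,"wx":-0.33,"wy":0,"wz":0.01,"jaw":60}
    - {"x":-0.87,"y":-0.26,"z":0,"wx":-0.33,"wy":0,"wz":0,"jaw":60}
    - {"x":-0.87,"y":-0.26,"z":-0.01,"wx":-0.33,"wy":0,"wz":0,"jaw":60}
    - {"x":-0.87,"y":-0.26,"z":-0.02,"wx":-0.33,"wy":0,"wz":0,"jaw":60}
    - {"x":-0.87,"y":-0.26,"z":-0.03,"wx":-0.33,"wy":0,"wz":0.01,"jaw":60}
    - {"x":-0.87,"y":-0.26,"z":-0.03,"wx":-0.33,"wy":0,"wz":0,"jaw":60}
    - {"x":-0.87,"y":-0.26,"z":-0.04,"wx":-0.33,"wy":0,"wz":0,"jaw":60}
    - {"x":-0.87,"y":-0.26,"z":-0.04,"wx":-0.33,"wy":0,"wz":0,"jaw":60}
    - {"x":-0.87,"y":-0.26,"z":-0.05,"wx":-0.33,"wy":0,"wz":0.01,"jaw":60}
    - {"x":-0.87,"y":-0.26,"z":-0.06,"wx":-0.33,"wy":0,"wz":0,"jaw":60}

```text
time_s: 5.83
ee_pos: [0.4899, -0.1048, 0.1854]
eef_rot: [2.822, -0.0, 1.487]
force: [0.4, -0.8, 0.4]
grip_width: 0.0564
```

carry_out:
  deltas:
    - {"x":-0.87,"y":-0.25,"z":-0.06,"wx":-0.33,"wy":0,"wz":0,"jaw":60}
    - {"x":-0.87,"y":-0.25,"z":-0.08,"wx":-0.33,"wy":0,"wz":0,"jaw":60}
    - {"x":-0.87,"y":-0.25,"z":-0.08,"wx":-0.33,"wy":0,"wz":0.01,"jaw":60}
    - {"x":-0.87,"y":-0.25,"z":-0.09,"wx":-0.33,"wy":0,"wz":0,"jaw":60}
    - {"x":-0.87,"y":-0.24,"z":-0.09,"wx":-0.33,"wy":0,"wz":0,"jaw":60}
    - {"x":-0.87,"y":-0.24,"z":-0.1,"wx":-0.33,"wy":0,"wz":0,"jaw":60}
    - {"x":-0.87,"y":-0.24,"z":-0.1,"wx":-0.33,"wy":0,"wz":0.01,"jaw":60}
    - {"x":-0.87,"y":-0.24,"z":-0.11,"wx":-0.33,"wy":0,"wz":0,"jaw":60}
    - {"x":0,"y":0,"z":0,"wx":0,"wy":0,"wz":0,"jaw":60}
    - {"x":0,"y":0,"z":0,"wx":0,"wy":0,"wz":0,"jaw":60}

```text
time_s: 6.67
ee_pos: [0.4363, -0.2401, 0.1823]
eef_rot: [2.613, -0.001, 1.483]
force: [-0.1, -0.1, 0.2]
grip_width: 0.0563
```

```bash
python3 - <<'E'
from h import *
im=snap("wrist","wC"); print(pose(), ctrl.get_obs()["time_s"])
cv2.imwrite("pics/wC2.png",cv2.resize(im,(800,600),interpolation=cv2.INTER_CUBIC))
E
```

```text
(array([ 0.43661839, -0.23970721,  0.18235249]), array([[ 8.71832294e-02,  8.60337688e-01,  5.02213249e-01],
       [ 9.96192025e-01, -7.56636474e-02, -4.33181530e-02],
       [ 7.31046601e-04,  5.04077450e-01, -8.63658144e-01]])) 6.7167
```

View pics/wC2.png

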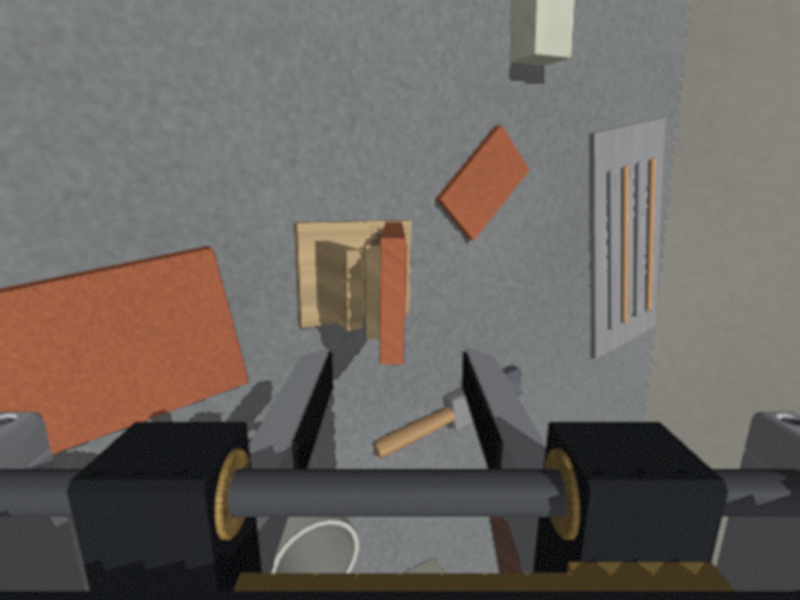

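```bash
python3 - <<'E'
from fit2 import *
Wc=lcam("wC"); ob=[]
for n,p in dict(tfl=(405,238),tbl=(385,237),tfr=(404,363),tbr=(380,363),Bbl=(296,223),Bfl=(411,221),Bbr=(301,328)).items(): ob.append((Wc,"W",n,c(*p,800/560,0,0)))
def res(q):
    P=restpts([*q,0]); return np.concatenate([(proj(C,P[n])[0]-uv) for C,k,n,uv in ob])
r=least_squares(res,[.52,-.25,-.09],loss="soft_l1");print(r.x.round(4),r.cost)
P=restpts([*r.x,0])
for C,k,n,uv in ob: print(n,(proj(C,P[n])[0]-uv).round(1))
def res(q):
    P=restpts([q[0],q[1],q[2],0]); return np.concatenate([(proj(C,P[n])[0]-uv) for C,k,n,uv in ob if n[0]=="t"])
r=least_squares(res,[.52,-.25,-.09]);print("tile only",r.x.round(4),r.cost)
p,Rm=pose(); P=restpts([*r.x,0]); 
print("tile top centre in tool frame mm", (Rm.T@((P["tfl"]+P["tbr"])/2-p)*1000).round(1))
# jaw centre check: tips project
print(proj(Wc,p)*800/560)
E
```

```text
[ 0.5218 -0.2423 -0.1208] 16.42730636807193
tfl [2.2 0.1]
tbl [-1.7  0.3]
tfr [-0.  2.]
tbr [0.1 1.6]
Bbl [ 0.8 -5.2]
Bfl [ 0. -4.]
Bbr [-0.5 -4.8]
tile only [ 0.5219 -0.2412 -0.1162] 5.481125139379572
tile top centre in tool frame mm [ 7.8 -2.7 44.5]
[[398.02155341 339.67785906]]
```

```bash
python3 - <<'E'
import cv2
im=cv2.imread("pics/wC.png"); cv2.imwrite("pics/wCc.png",cv2.resize(im[145:265,200:300],(500,600),interpolation=cv2.INTER_CUBIC))
E
```

```text
(no output)
```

View pics/wCc.png

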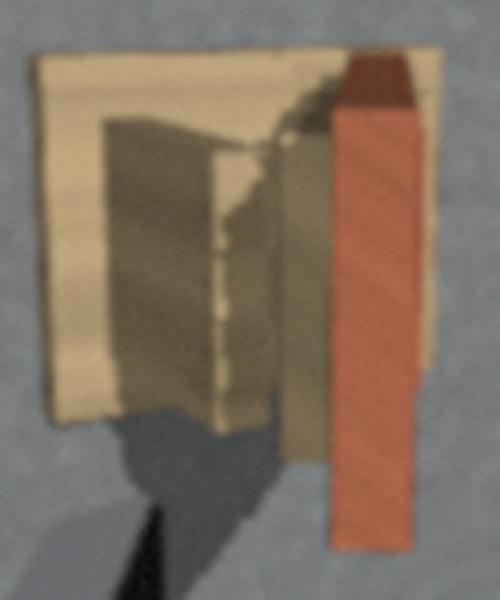

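```bash
python3 - <<'E'
from fit2 import *
Wc=lcam("wC"); ob=[]
for n,p in dict(tfl=(420,106),tbl=(332,105),tfr=(412,550),tbr=(329,550),bbl=(350,52),bfl=(403,52)).items(): ob.append((Wc,"W",n,c(*p,5,200,145)))
for free in (0,1):
  def res(q):
    P=restpts([*q[:3],0],q[3] if free else np.pi/6); return np.concatenate([(proj(C,P[n])[0]-uv) for C,k,n,uv in ob])
  r=least_squares(res,[.52,-.25,-.09,.52],loss="soft_l1");print(r.x.round(4),np.degrees(r.x[2:]),r.cost)
  P=restpts([*r.x[:3],0],r.x[3])
  for C,k,n,uv in ob: print(n,(proj(C,P[n])[0]-uv).round(1))
  p,Rm=pose(); tc=(P["tfl"]+P["tbr"])/2; bc=(P["bfl"]+P["bbr"])/2
  print((Rm.T@(tc-p)*1000).round(1),(Rm.T@(bc-p)*1000).round(1))
E
```

```text
[ 0.5208 -0.2408 -0.1099  0.52  ] [-6.29759954 29.79380535] 1.1697942555665997
tfl [ 0.9 -0.1]
tbl [ 0.5 -0.2]
tfr [0.4 0.7]
tbr [0.3 0.5]
bbl [-0.4 -0.5]
bfl [ 1.1 -0.3]
[ 7.7 -3.2 43.9] [  6.2  -4.3 173.9]
[ 0.5207 -0.2408 -0.1102  0.5226] [-6.31412463 29.94275143] 1.1647747245639763
tfl [ 0.3 -0.1]
tbl [-0.1 -0.2]
tfr [-0.1  0.7]
tbr [-0.2  0.5]
bbl [-0.5 -0.5]
bfl [ 1.  -0.3]
[ 7.7 -3.6 43.9] [  6.2  -4.4 173.8]
```

The tile fits to sub-pixel: foot centre (0.521,-0.241,0.03), yaw -6.3°, lean 30°. Descending along the tile's axis to the grasp.

```bash
python3 - <<'E'
from h import *
yaw=-.110;X=np.array([np.cos(yaw),np.sin(yaw),0]);u=np.array([0,0,np.cos(np.pi/6)])-.5*X
F=np.array([.5208,-.2408,.03])
s=plan(F+.150*u,tool(np.pi/6,yaw),3,jaw=60)
s=plan(F+.090*u,tool(np.pi/6,yaw),7,jaw=60,start=s)
E
```

```text
[{"x":0.13,"y":-0.06,"z":0.4,"wx":0.02,"wy":-0.05,"wz":0.08,"jaw":60.0},{"x":0.14,"y":-0.06,"z":0.4,"wx":0.02,"wy":-0.05,"wz":0.08,"jaw":60.0},{"x":0.13,"y":-0.06,"z":0.39,"wx":0.02,"wy":-0.05,"wz":0.08,"jaw":60.0}]
end err [-6.e-05 -0.e+00  7.e-05] max 0.4
[{"x":0,"y":0,"z":0.43,"wx":0,"wy":0,"wz":0,"jaw":60.0},{"x":0,"y":0,"z":0.43,"wx":0,"wy":0,"wz":0,"jaw":60.0},{"x":0,"y":0,"z":0.43,"wx":0,"wy":0,"wz":0,"jaw":60.0},{"x":0,"y":0,"z":0.43,"wx":0,"wy":0,"wz":0,"jaw":60.0},{"x":0,"y":0,"z":0.43,"wx":0,"wy":0,"wz":0,"jaw":60.0},{"x":0,"y":0,"z":0.43,"wx":0,"wy":0,"wz":0,"jaw":60.0},{"x":0,"y":0,"z":0.42,"wx":0,"wy":0,"wz":0,"jaw":60.0}]
end err [-7.e-05 -0.e+00  7.e-05] max 0.43
```

carry_out:
  deltas:
    - {"x":0.13,"y":-0.06,"z":0.4,"wx":0.02,"wy":-0.05,"wz":0.08,"jaw":60}
    - {"x":0.13,"y":-0.06,"z":0.4,"wx":0.02,"wy":-0.05,"wz":0.08,"jaw":60}
    - {"x":0.13,"y":-0.06,"z":0.4,"wx":0.02,"wy":-0.05,"wz":0.08,"jaw":60}
    - {"x":0,"y":0,"z":0.5,"wx":0,"wy":0,"wz":0,"jaw":60}
    - {"x":0,"y":0,"z":0.5,"wx":0,"wy":0,"wz":0,"jaw":50}
    - {"x":0,"y":0,"z":0.5,"wx":0,"wy":0,"wz":0,"jaw":40}
    - {"x":0,"y":0,"z":0.5,"wx":0,"wy":0,"wz":0,"jaw":34}
    - {"x":0,"y":0,"z":0.5,"wx":0,"wy":0,"wz":0,"jaw":34}
    - {"x":0,"y":0,"z":0.5,"wx":0,"wy":0,"wz":0,"jaw":34}
    - {"x":0,"y":0,"z":0,"wx":0,"wy":0,"wz":0,"jaw":34}

```text
time_s: 7.55
ee_pos: [0.4757, -0.2363, 0.1051]
eef_rot: [2.621, -0.002, 1.46]
force: [-1.0, -0.3, -0.2]
grip_width: 0.0315
```

```bash
python3 - <<'E'
from h import *
im=snap("wrist","wD"); p,Rm=pose(); print(p,ctrl.get_obs()["force"])
yaw=-.110;X=np.array([np.cos(yaw),np.sin(yaw),0]);u=np.array([0,0,np.cos(np.pi/6)])-.5*X
F=np.array([.5208,-.2408,.03]); print("tile top in tool",(Rm.T@(F+.13*u-p)*1000).round(1))
cv2.imwrite("pics/wD2.png",cv2.resize(im[150:,150:420],(630,630))[:600])
E
```

```text
[ 0.47553373 -0.2364245   0.10601953] [ 0.37803352 -0.62466728  0.6450657 ]
tile top in tool [  0.7   1.3 -41.4]
```

View pics/wD2.png

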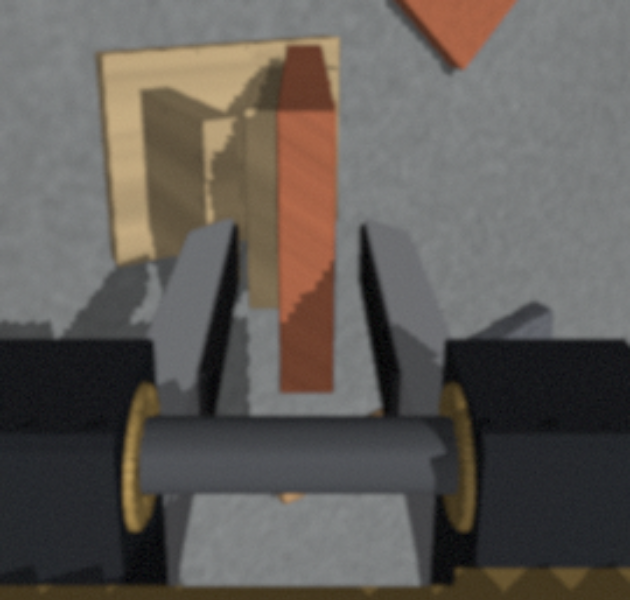

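The tile sits between the open fingers (crop x 280-333; pads at 238 and 360). Nudging +1.2 mm and closing.

carry_out:
  deltas:
    - {"x":0.03,"y":0.06,"z":0,"wx":0,"wy":0,"wz":0,"jaw":25}
    - {"x":0,"y":0,"z":0,"wx":0,"wy":0,"wz":0,"jaw":18}
    - {"x":0,"y":0,"z":0,"wx":0,"wy":0,"wz":0,"jaw":10}
    - {"x":0,"y":0,"z":0,"wx":0,"wy":0,"wz":0,"jaw":5}
    - {"x":0,"y":0,"z":0,"wx":0,"wy":0,"wz":0,"jaw":5}
    - {"x":0,"y":0,"z":0,"wx":0,"wy":0,"wz":0,"jaw":5}
  squeeze: 25

```text
time_s: 8.1
ee_pos: [0.4767, -0.2364, 0.1082]
eef_rot: [2.618, 0.0, 1.46]
force: [-5.3, 1.8, 6.5]
grip_width: 0.0147
```

```bash
python3 - <<'E'
from h import *
p,Rm=pose()
s=plan(p-.085*Rm[:,2],Rm,6,jaw=5)
s=plan(np.array([.56,-.02,.150]),tool(0,.06),14,jaw=5,start=s)
E
```

```text
[{"x":0,"y":0,"z":-0.71,"wx":0,"wy":0,"wz":0,"jaw":5.0},{"x":0,"y":0,"z":-0.71,"wx":0,"wy":0,"wz":0,"jaw":5.0},{"x":0,"y":0,"z":-0.71,"wx":0,"wy":0,"wz":0,"jaw":5.0},{"x":0,"y":0,"z":-0.7,"wx":0,"wy":0,"wz":0,"jaw":5.0},{"x":0,"y":0,"z":-0.71,"wx":0,"wy":0,"wz":0,"jaw":5.0},{"x":0,"y":0,"z":-0.71,"wx":0,"wy":0,"wz":0,"jaw":5.0}]
end err [ 0. -0. -0.] max 0.71
[{"x":0.8,"y":0.26,"z":0.28,"wx":0.47,"wy":0.04,"wz":-0.15,"jaw":5.0},{"x":0.8,"y":0.27,"z":0.27,"wx":0.46,"wy":0.04,"wz":-0.15,"jaw":5.0},{"x":0.79,"y":0.3,"z":0.27,"wx":0.47,"wy":0.04,"wz":-0.15,"jaw":5.0},{"x":0.79,"y":0.31,"z":0.25,"wx":0.47,"wy":0.04,"wz":-0.15,"jaw":5.0},{"x":0.78,"y":0.34,"z":0.25,"wx":0.46,"wy":0.04,"wz":-0.14,"jaw":5.0},{"x":0.78,"y":0.35,"z":0.23,"wx":0.47,"wy":0.04,"wz":-0.15,"jaw":5.0},{"x":0.77,"y":0.37,"z":0.23,"wx":0.47,"wy":0.04,"wz":-0.15,"jaw":5.0},{"x":0.77,"y":0.39,"z":0.21,"wx":0.46,"wy":0.04,"wz":-0.15,"jaw":5.0},{"x":0.77,"y":0.4,"z":0.2,"wx":0.47,"wy":0.04,"wz":-0.15,"jaw":5.0},{"x":0.75,"y":0.42,"z":0.19,"wx":0.47,"wy":0.04,"wz":-0.15,"jaw":5.0},{"x":0.75,"y":0.44,"z":0.17,"wx":0.46,"wy":0.04,"wz":-0.15,"jaw":5.0},{"x":0.75,"y":0.45,"z":0.16,"wx":0.47,"wy":0.04,"wz":-0.15,"jaw":5.0}]
[{"x":0.74,"y":0.47,"z":0.14,"wx":0.46,"wy":0.04,"wz":-0.15,"jaw":5.0},{"x":0.73,"y":0.48,"z":0.13,"wx":0.47,"wy":0.04,"wz":-0.15,"jaw":5.0}]
end err [ 1.e-04 -9.e-05  7.e-05] max 0.8
```

carry_out:
  deltas:
    - {"x":0,"y":0,"z":-0.35,"wx":0,"wy":0,"wz":0,"jaw":5}
    - {"x":0,"y":0,"z":-0.7,"wx":0,"wy":0,"wz":0,"jaw":5}
    - {"x":0,"y":0,"z":-0.7,"wx":0,"wy":0,"wz":0,"jaw":5}
    - {"x":0,"y":0,"z":-0.7,"wx":0,"wy":0,"wz":0,"jaw":5}
    - {"x":0,"y":0,"z":-0.7,"wx":0,"wy":0,"wz":0,"jaw":5}
    - {"x":0,"y":0,"z":-0.7,"wx":0,"wy":0,"wz":0,"jaw":5}
    - {"x":0,"y":0,"z":-0.4,"wx":0,"wy":0,"wz":0,"jaw":5}

```text
time_s: 8.68
ee_pos: [0.4338, -0.2314, 0.1826]
eef_rot: [2.618, 0.0, 1.46]
force: [0.8, -0.0, -3.7]
grip_width: 0.0143
```

carry_out:
  deltas:
    - {"x":0.8,"y":0.26,"z":0.28,"wx":0.47,"wy":0.04,"wz":-0.15,"jaw":5}
    - {"x":0.8,"y":0.27,"z":0.27,"wx":0.47,"wy":0.04,"wz":-0.15,"jaw":5}
    - {"x":0.8,"y":0.3,"z":0.27,"wx":0.47,"wy":0.04,"wz":-0.15,"jaw":5}
    - {"x":0.8,"y":0.31,"z":0.25,"wx":0.47,"wy":0.04,"wz":-0.15,"jaw":5}
    - {"x":0.78,"y":0.34,"z":0.25,"wx":0.47,"wy":0.04,"wz":-0.15,"jaw":5}
    - {"x":0.78,"y":0.35,"z":0.23,"wx":0.47,"wy":0.04,"wz":-0.15,"jaw":5}
    - {"x":0.77,"y":0.37,"z":0.23,"wx":0.47,"wy":0.04,"wz":-0.15,"jaw":5}
    - {"x":0.77,"y":0.39,"z":0.21,"wx":0.47,"wy":0.04,"wz":-0.15,"jaw":5}
    - {"x":0.77,"y":0.4,"z":0.2,"wx":0.47,"wy":0.04,"wz":-0.15,"jaw":5}
    - {"x":0.75,"y":0.42,"z":0.19,"wx":0.47,"wy":0.04,"wz":-0.15,"jaw":5}
    - {"x":0.75,"y":0.44,"z":0.17,"wx":0.47,"wy":0.04,"wz":-0.15,"jaw":5}
    - {"x":0.75,"y":0.45,"z":0.16,"wx":0.47,"wy":0.04,"wz":-0.15,"jaw":5}

```text
time_s: 9.68
ee_pos: [0.542, -0.0489, 0.1535]
eef_rot: [3.074, 0.005, 1.608]
force: [-0.0, -0.4, -3.7]
grip_width: 0.0144
```

carry_out:
  deltas:
    - {"x":0.74,"y":0.47,"z":0.14,"wx":0.47,"wy":0.04,"wz":-0.15,"jaw":5}
    - {"x":0.73,"y":0.48,"z":0.13,"wx":0.46,"wy":0.04,"wz":-0.15,"jaw":5}
    - {"x":0,"y":0,"z":0,"wx":0,"wy":0,"wz":0,"jaw":5}
    - {"x":0,"y":0,"z":0,"wx":0,"wy":0,"wz":0,"jaw":5}

```text
time_s: 10.02
ee_pos: [0.5599, -0.0189, 0.1484]
eef_rot: [-3.136, -0.001, 1.633]
force: [-0.0, -0.1, -3.3]
grip_width: 0.0146
```

```bash
python3 - <<'E'
from h import *
im=snap("wrist","wE"); im2=snap("scene","sE");p,Rm=pose(); print(p,Rm.round(3),{k:np.round(v,2) for k,v in ctrl.get_obs().items() if k in("force","time_s","grip_width","moment")})
cv2.imwrite("pics/E.png",np.hstack([cv2.resize(im[80:360,140:420],(400,400)),cv2.resize(im2[80:320,160:400],(400,400))]))
E
```

```text
[ 0.55951312 -0.0197746   0.14914152] [[-0.061  0.998 -0.004]
 [ 0.998  0.061  0.   ]
 [ 0.001 -0.004 -1.   ]] {'time_s': np.float64(10.12), 'force': array([ 0.15, -0.04, -2.45]), 'moment': array([-0.06,  0.02, -0.  ]), 'grip_width': np.float64(0.01)}
```

View pics/E.png

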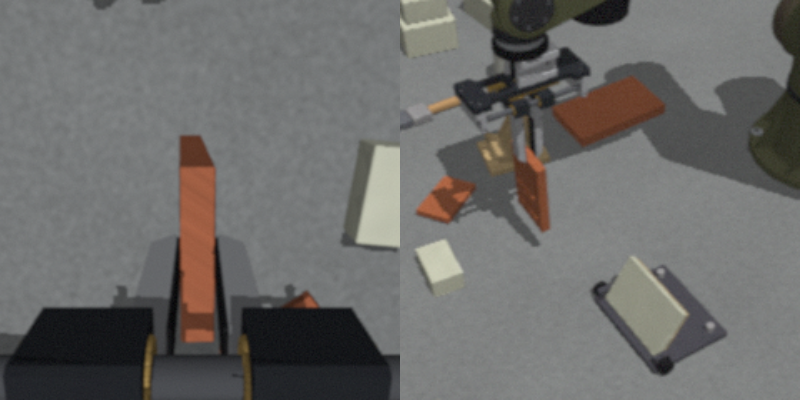

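```bash
python3 - <<'E'
import cv2
im=cv2.imread("pics/wE.png"); cv2.imwrite("pics/wEc.png",cv2.resize(im[160:330,220:330],(388,600),interpolation=cv2.INTER_CUBIC))
E
```

```text
(no output)
```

View pics/wEc.png

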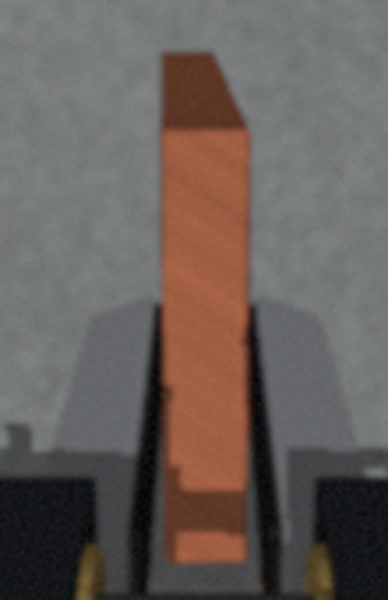

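```bash
cat > inhand.py <<'E'
from fit2 import *
def tilept(n):  # tile frame
    return np.array([.0075 if n[1]=="f" else -.0075,.04 if n[2]=="l" else -.04,.13 if n[0]=="t" else 0])
def inhand(C,p,Rm,ob,q0=(0,0,.09,0,0,0),prior=True):
    # tile origin in tool frame: tile x=tool y, tile y=tool x, tile z=-tool z
    B=np.array([[0,1,0],[1,0,0],[0,0,-1.]])
    def X(q,n): return p+Rm@(np.array([q[0],q[1],q[2]])+R.from_rotvec(q[3:6]).as_matrix()@B@tilept(n))
    def res(q): return np.concatenate([proj(C,X(q,n))[0]-uv for n,uv in ob]+[[(q[2]-q0[2])*300,q[4]*20,q[5]*20,q[1]*100]])
    r=least_squares(res,q0,loss="soft_l1")
    for n,uv in ob: print("  ",n,(proj(C,X(r.x,n))[0]-uv).round(1))
    print("foot in tool mm",(r.x[:3]*1000).round(1),"rot deg about tool xyz",np.degrees(r.x[3:]).round(2),"cost",round(r.cost,2))
    return r.x
if __name__=="__main__":
    s=600/170
    ob=[(n,c(*q,s,220,160)) for n,q in dict(bbl=(163,53),bfl=(213,53),tbl=(163,128),tfl=(249,130),tbr=(166,564),tfr=(247,564)).items()]
    p=np.array([.5595,-.01977,.14914]);Rm=np.array([[-.061,.998,-.004],[.998,.061,0],[.001,-.004,-1]])
    inhand(lcam("wE"),p,Rm,ob)
E
python3 inhand.py
```

```text
bbl [-0.4  0. ]
   bfl [ 0.5 -0.1]
   tbl [-0.6  0.4]
   tfl [ 0.7 -0.3]
   tbr [-0.3  0.2]
   tfr [ 0.2 -0.3]
foot in tool mm [-5.3 -4.2 91.1] rot deg about tool xyz [ 2.23 -2.65  0.  ] cost 1.34
```

carry_out:
  deltas:
    - {"x":0,"y":0,"z":0.5,"wx":0,"wy":0,"wz":0,"jaw":5}
    - {"x":0,"y":0,"z":0.6,"wx":0,"wy":0,"wz":0,"jaw":5}
    - {"x":0,"y":0,"z":0.6,"wx":0,"wy":0,"wz":0,"jaw":5}
    - {"x":0,"y":0,"z":0.5,"wx":0,"wy":0,"wz":0,"jaw":5}
    - {"x":0,"y":0,"z":0.3,"wx":0,"wy":0,"wz":0,"jaw":5}
    - {"x":0,"y":0,"z":0.1,"wx":0,"wy":0,"wz":0,"jaw":5}
    - {"x":0,"y":0,"z":0,"wx":0,"wy":0,"wz":0,"jaw":5}
    - {"x":0,"y":0,"z":0,"wx":0,"wy":0,"wz":0,"jaw":5}

```text
time_s: 10.78
ee_pos: [0.56, -0.0196, 0.0979]
eef_rot: [-3.139, -0.0, 1.632]
force: [-0.4, -0.8, -2.4]
grip_width: 0.0141
```

```bash
python3 - <<'E'
from h import *
C=lcam("wE");p=np.array([.5595,-.01977,.14914]);Rm=np.array([[-.061,.998,-.004],[.998,.061,0],[.001,-.004,-1]])
for v in [(0.008,0,0),(0.008,.0073,0),(0.008,-.0073,0),(.04,0,-.04),(.04,0,.09)]: 
    q=proj(C,p+Rm@np.array(v))[0]; print(v,q.round(1),((q-[220,160]+.5)*600/170-.5).round(0))
o=ctrl.get_obs();print(o["ee_pos"],np.round(o["force"],2),np.round(o["moment"],2))
E
```

```text
(0.008, 0, 0) [276.9 229.6] [202. 247.]
(0.008, 0.0073, 0) [287.  229.6] [238. 247.]
(0.008, -0.0073, 0) [266.9 229.6] [167. 247.]
(0.04, 0, -0.04) [276.7 198.6] [201. 137.]
(0.04, 0, 0.09) [277.2 169.6] [203.  35.]
[ 0.55997388 -0.01955889  0.09789198] [-0.45 -0.79 -2.43] [-0.07  0.06  0.03]
```

carry_out:
  deltas:
    - {"x":0,"y":0,"z":0.1,"wx":-0.2,"wy":0,"wz":0,"jaw":5}
    - {"x":0,"y":0,"z":0.05,"wx":-0.2,"wy":0,"wz":0,"jaw":5}
    - {"x":0,"y":0,"z":0.05,"wx":0,"wy":0,"wz":0,"jaw":5}
    - {"x":0,"y":0,"z":0.05,"wx":0,"wy":0,"wz":0,"jaw":5}
    - {"x":0,"y":0,"z":0,"wx":0,"wy":0,"wz":0,"jaw":5}
    - {"x":0,"y":0,"z":0,"wx":0,"wy":0,"wz":0,"jaw":5}

```text
time_s: 11.28
ee_pos: [0.5599, -0.0194, 0.0925]
eef_rot: [3.113, -0.001, 1.632]
force: [1.1, -0.6, -4.6]
grip_width: 0.0143
```

```bash
python3 - <<'E'
from h import *
o=ctrl.get_obs();print(o["ee_pos"],o["eef_rot"],np.round(o["force"],2),np.round(o["moment"],2))
im=snap("wrist","wF")
cv2.imwrite("pics/wFc.png",cv2.resize(im[160:330,220:330],(388,600),interpolation=cv2.INTER_CUBIC))
E
```

```text
[ 0.5598785  -0.01943558  0.0925198 ] [ 3.11320150e+00 -5.44960419e-04  1.63202759e+00] [ 1.09 -0.55 -4.61] [-0.05  0.04  0.01]
```

View pics/wFc.png

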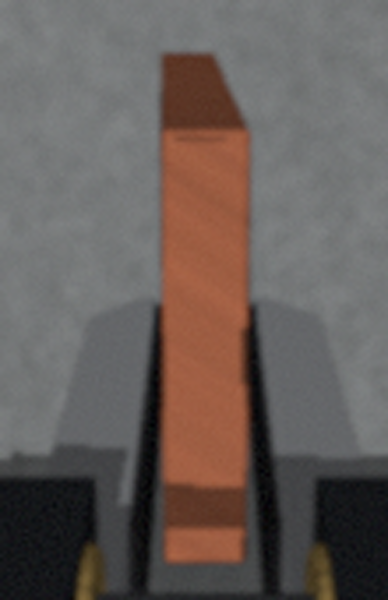

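carry_out:
  deltas:
    - {"x":0,"y":0,"z":0.05,"wx":0,"wy":0,"wz":0,"jaw":5}
    - {"x":0,"y":0,"z":0.05,"wx":0,"wy":0,"wz":0,"jaw":5}
    - {"x":0,"y":0,"z":0,"wx":0,"wy":0,"wz":0,"jaw":5}
    - {"x":0,"y":0,"z":0,"wx":0,"wy":0,"wz":0,"jaw":5}

```text
time_s: 11.67
ee_pos: [0.56, -0.0195, 0.0905]
eef_rot: [3.113, -0.0, 1.632]
force: [-0.3, 0.5, -2.2]
grip_width: 0.0146
```

carry_out:
  deltas:
    - {"x":0,"y":0,"z":0.05,"wx":0,"wy":0,"wz":0,"jaw":5}
    - {"x":0,"y":0,"z":0,"wx":0,"wy":0,"wz":0,"jaw":5}
    - {"x":0,"y":0,"z":0,"wx":0,"wy":0,"wz":0,"jaw":5}

```text
time_s: 11.92
ee_pos: [0.5605, -0.0197, 0.0902]
eef_rot: [3.112, 0.0, 1.632]
force: [-0.2, -2.8, 5.1]
grip_width: 0.0145
```

Contact: Fz went from -3 to +5 N. Releasing gently.

carry_out:
  deltas:
    - {"x":0,"y":0,"z":0,"wx":0,"wy":0,"wz":0,"jaw":17}
    - {"x":0,"y":0,"z":0,"wx":0,"wy":0,"wz":0,"jaw":20}
    - {"x":0,"y":0,"z":0,"wx":0,"wy":0,"wz":0,"jaw":26}
    - {"x":0,"y":0,"z":0,"wx":0,"wy":0,"wz":0,"jaw":34}
    - {"x":0,"y":0,"z":0,"wx":0,"wy":0,"wz":0,"jaw":34}

```text
time_s: 12.33
ee_pos: [0.5598, -0.0193, 0.0893]
eef_rot: [3.113, -0.001, 1.632]
force: [0.9, 0.4, 0.0]
grip_width: 0.0308
```

```bash
python3 - <<'E'
from h import *
o=ctrl.get_obs();print(o["ee_pos"],o["eef_rot"],np.round(o["force"],2),np.round(o["moment"],2),o["grip_width"])
im=snap("wrist","wG")
cv2.imwrite("pics/wGc.png",cv2.resize(im[160:330,220:330],(388,600),interpolation=cv2.INTER_CUBIC))
E
```

```text
[ 0.55984012 -0.01934219  0.08932346] [ 3.11346594e+00 -6.66131205e-04  1.63208934e+00] [0.94 0.41 0.03] [-0.05  0.06  0.01] 0.03082975436874448
```

View pics/wGc.png

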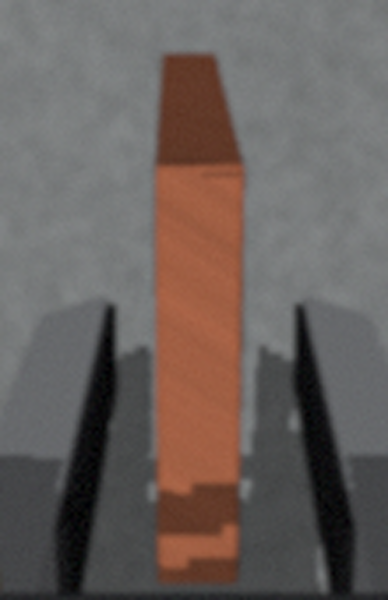

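```bash
cat > stand.py <<'E'
from inhand import *
def stand(C,p,Rm,ob):
    def X(q,n): return np.array([q[0],q[1],0])+R.from_euler('z',q[2]).as_matrix()@tilept(n)
    r=least_squares(lambda q:np.concatenate([proj(C,X(q,n))[0]-uv for n,uv in ob]),[.56,-.02,.06],loss="soft_l1")
    for n,uv in ob: print("  ",n,(proj(C,X(r.x,n))[0]-uv).round(1))
    print("stand",r.x.round(4),np.degrees(r.x[2]),"top in tool",(Rm.T@(np.array([r.x[0],r.x[1],.13])-p)*1000).round(1))
    return r.x
if __name__=="__main__":
    s=600/170
    ob=[(n,c(*q,s,220,160)) for n,q in dict(bbl=(164,54),bfl=(214,54),tbl=(157,163),tfl=(243,163),tbr=(158,582),tfr=(240,582)).items()]
    p,Rm=pose();stand(lcam("wG"),p,Rm,ob)
E
python3 stand.py
```

```text
bbl [-0.6 -1. ]
   bfl [ 0.5 -1. ]
   tbl [-0.7 -0.1]
   tfl [ 0.8 -0.2]
   tbr [0.  1.3]
   tfr [-0.  1.]
stand [ 0.5582 -0.0245  0.0565] 3.2375769331284823 top in tool [ -5.   -0.8 -40.7]
```

The tile stands free at about (0.558,-0.0245), yaw 3.2°; the first grasp was 5 mm off centre. While it stands, I'll take a close empty-handed look at the stage and check the standing tile from the scene camera.

```bash
python3 - <<'E'
from h import *
p,Rm=pose()
s=plan(np.array([.556,-.024,.175]),tool(0,.06),6,jaw=50)
s=plan(np.array([.51,.12,.13]),tool(0,.06),10,jaw=50,start=s)
E
```

```text
[{"x":-0.04,"y":-0.01,"z":-0.71,"wx":0.06,"wy":0,"wz":0,"jaw":50.0},{"x":-0.03,"y":-0.02,"z":-0.72,"wx":0.06,"wy":0,"wz":0.01,"jaw":50.0},{"x":-0.04,"y":-0.02,"z":-0.71,"wx":0.06,"wy":0,"wz":0,"jaw":50.0},{"x":-0.03,"y":-0.03,"z":-0.72,"wx":0.05,"wy":-0.01,"wz":0,"jaw":50.0},{"x":-0.04,"y":-0.02,"z":-0.71,"wx":0.06,"wy":0,"wz":0,"jaw":50.0},{"x":-0.04,"y":-0.04,"z":-0.72,"wx":0.06,"wy":0,"wz":0.01,"jaw":50.0}]
end err [-9.e-05 -5.e-05  9.e-05] max 0.72
[{"x":0.73,"y":-0.19,"z":0.23,"wx":0,"wy":0,"wz":0,"jaw":50.0},{"x":0.74,"y":-0.18,"z":0.22,"wx":0,"wy":0,"wz":0,"jaw":50.0},{"x":0.73,"y":-0.19,"z":0.23,"wx":0,"wy":0,"wz":0,"jaw":50.0},{"x":0.73,"y":-0.18,"z":0.22,"wx":0,"wy":0,"wz":0,"jaw":50.0},{"x":0.73,"y":-0.19,"z":0.23,"wx":0,"wy":0,"wz":0,"jaw":50.0},{"x":0.74,"y":-0.19,"z":0.22,"wx":0,"wy":0,"wz":0,"jaw":50.0},{"x":0.73,"y":-0.18,"z":0.23,"wx":0,"wy":0,"wz":0,"jaw":50.0},{"x":0.73,"y":-0.19,"z":0.22,"wx":0,"wy":0,"wz":0,"jaw":50.0},{"x":0.73,"y":-0.19,"z":0.23,"wx":0,"wy":0,"wz":0,"jaw":50.0},{"x":0.74,"y":-0.18,"z":0.22,"wx":0,"wy":0,"wz":0,"jaw":50.0}]
end err [4.e-05 6.e-05 6.e-05] max 0.74
```

carry_out:
  deltas:
    - {"x":0,"y":0,"z":0,"wx":0,"wy":0,"wz":0,"jaw":50}
    - {"x":-0.04,"y":-0.02,"z":-0.7,"wx":0.06,"wy":0,"wz":0,"jaw":50}
    - {"x":-0.04,"y":-0.02,"z":-0.7,"wx":0.06,"wy":0,"wz":0,"jaw":50}
    - {"x":-0.04,"y":-0.02,"z":-0.7,"wx":0.06,"wy":0,"wz":0,"jaw":50}
    - {"x":-0.04,"y":-0.02,"z":-0.7,"wx":0.06,"wy":0,"wz":0,"jaw":50}
    - {"x":-0.04,"y":-0.02,"z":-0.7,"wx":0.06,"wy":0,"wz":0,"jaw":50}
    - {"x":-0.04,"y":-0.02,"z":-0.75,"wx":0.05,"wy":0,"wz":0,"jaw":50}

```text
time_s: 12.97
ee_pos: [0.5563, -0.0245, 0.1749]
eef_rot: [-3.141, -0.001, 1.632]
force: [-0.6, -0.6, 0.1]
grip_width: 0.047
```

carry_out:
  deltas:
    - {"x":0.73,"y":-0.19,"z":0.2,"wx":0,"wy":0,"wz":0,"jaw":50}
    - {"x":0.73,"y":-0.19,"z":0.2,"wx":0,"wy":0,"wz":0,"jaw":50}
    - {"x":0.73,"y":-0.19,"z":0.2,"wx":0,"wy":0,"wz":0,"jaw":50}
    - {"x":0.73,"y":-0.19,"z":0.2,"wx":0,"wy":0,"wz":0,"jaw":50}
    - {"x":0.73,"y":-0.19,"z":0.2,"wx":0,"wy":0,"wz":0,"jaw":50}
    - {"x":0.73,"y":-0.19,"z":0.25,"wx":0,"wy":0,"wz":0,"jaw":50}
    - {"x":0.73,"y":-0.19,"z":0.25,"wx":0,"wy":0,"wz":0,"jaw":50}
    - {"x":0.73,"y":-0.19,"z":0.25,"wx":0,"wy":0,"wz":0,"jaw":50}
    - {"x":0.73,"y":-0.19,"z":0.25,"wx":0,"wy":0,"wz":0,"jaw":50}
    - {"x":0.73,"y":-0.19,"z":0.25,"wx":0,"wy":0,"wz":0,"jaw":50}
    - {"x":0,"y":0,"z":0,"wx":0,"wy":0,"wz":0,"jaw":50}
    - {"x":0,"y":0,"z":0,"wx":0,"wy":0,"wz":0,"jaw":50}

```text
time_s: 13.97
ee_pos: [0.509, 0.1196, 0.1288]
eef_rot: [-3.141, -0.0, 1.634]
force: [-0.0, -0.8, -0.4]
grip_width: 0.0474
```

```bash
python3 - <<'E'
from h import *
o=ctrl.get_obs();print(o["time_s"],o["ee_pos"],o["eef_rot"],np.round(o["force"],2))
im=snap("wrist","wH"); im2=snap("scene","sH"); im3=snap("top","tH")
cv2.imwrite("pics/wH2.png",cv2.resize(im,(800,600),interpolation=cv2.INTER_CUBIC))
cv2.imwrite("pics/sH2.png",np.hstack([cv2.resize(im2[80:320,160:400],(400,400)),cv2.resize(im3[80:280,140:340],(400,400))]))
E
```

```text
13.9667 [0.50896337 0.11955649 0.12881787] [-3.14102995e+00 -4.08783413e-04  1.63350643e+00] [-0.02 -0.83 -0.36]
```

View pics/wH2.png

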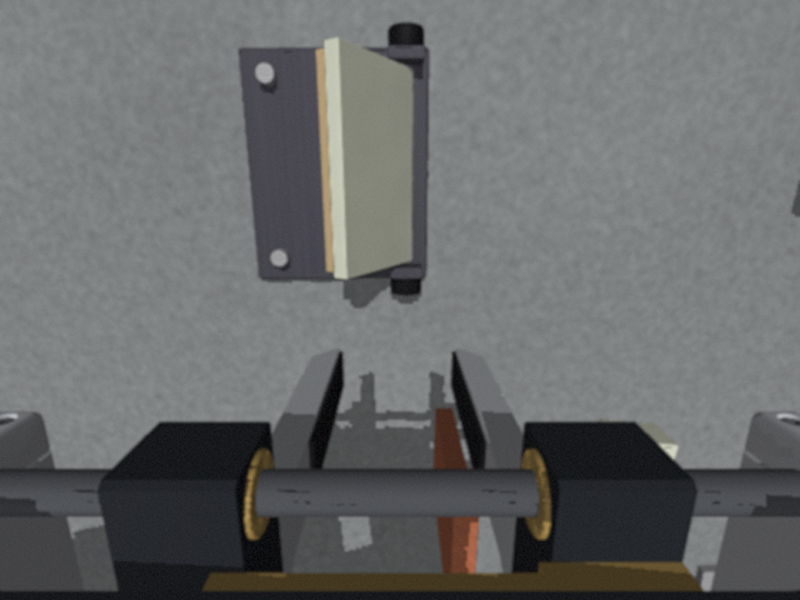

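View pics/sH2.png

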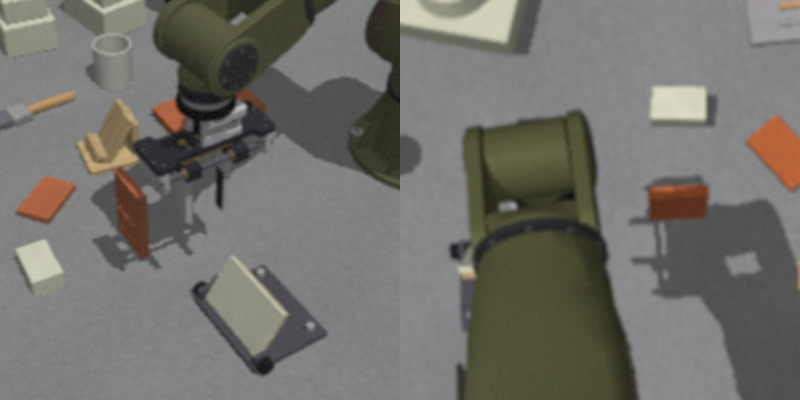

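The tile stands free and upright (scene crop 130,215). The stage is now close up; cropping for corners.

```bash
python3 - <<'E'
import cv2
im=cv2.imread("pics/wH.png"); cv2.imwrite("pics/wHc.png",cv2.resize(im[20:210,155:315],(505,600),interpolation=cv2.INTER_CUBIC))
E
```

```text
(no output)
```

View pics/wHc.png

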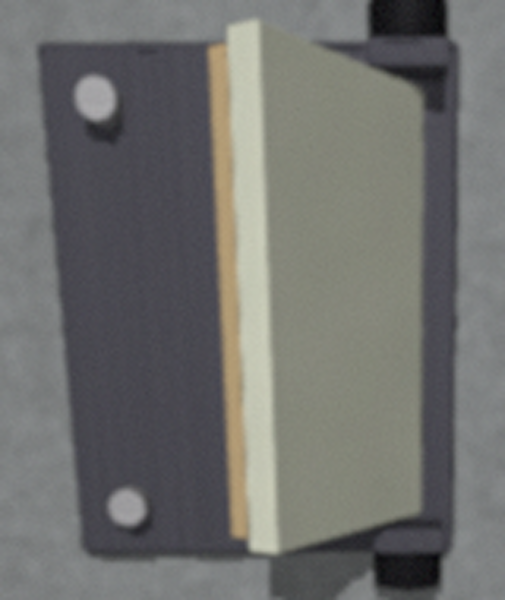

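```bash
cat > fit3.py <<'E'
from fit2 import *
H=lcam("wH"); ob=[]
for n,p in dict(tf=(264,19),tn=(279,553),bf=(423,91),bn=(422,514),pff=(458,42),pfn=(450,553),pbf=(40,44),pbn=(83,553)).items(): ob.append((H,n,c(*p,600/190,155,20)))
def go(names,ang=False):
  def res(q):
    P=stagepts(q[:4]); dR=R.from_rotvec(q[4:7]).as_matrix() if ang else np.eye(3)
    K,o,A=H
    return np.concatenate([(proj((K,o,A@dR),P[n])[0]-uv) for C,n,uv in ob if n in names]+([q[4:7]*50] if ang else []))
  r=least_squares(res,[.52,.2,.06,.45]+([0,0,0] if ang else []),loss="soft_l1");q=r.x
  print(names,q[:2].round(4),np.degrees(q[2:]).round(2),round(r.cost,2)); f=res(q); print(f[:2*len(names)].reshape(-1,2).round(1).tolist()); return q
F4=["tf","tn","bf","bn"];P4=["pff","pfn","pbf","pbn"]
if __name__=="__main__":
  go(F4);go(F4+P4);go(F4+P4,True)
E
python3 fit3.py
```

```text
['tf', 'tn', 'bf', 'bn'] [0.5157 0.2072] [ 3.58 30.44] 1.74
[[-0.4, -0.8], [0.2, 1.8], [0.6, -0.4], [-0.2, 0.4]]
['tf', 'tn', 'bf', 'bn', 'pff', 'pfn', 'pbf', 'pbn'] [0.5159 0.2071] [ 3.65 30.58] 5.43
[[-0.5, -0.6], [0.3, 1.9], [0.7, -0.3], [-0.0, 0.5], [1.0, -0.6], [0.9, 0.8], [-1.9, -0.9], [-1.2, 1.0]]
['tf', 'tn', 'bf', 'bn', 'pff', 'pfn', 'pbf', 'pbn'] [0.5063 0.2086] [ 3.42 28.73  0.35 -1.59 -0.27] 4.1
[[-0.4, -1.4], [0.1, 1.4], [0.5, -0.3], [-0.3, 0.5], [0.9, -0.6], [0.7, 0.9], [-0.6, 0.0], [-0.6, 0.3]]
```

Both fits agree: stage origin (0.516,0.207), yaw 3.6°, lean about 30.5°. Now the centred regrasp.

```bash
python3 - <<'E'
from h import *
p,Rm=pose()
s=plan(np.array([.5582,-.0245,.170]),tool(0,.058),10,jaw=50)
s=plan(np.array([.5582,-.0245,.090]),tool(0,.058),6,jaw=36,start=s)
E
```

```text
[{"x":-0.73,"y":0.2,"z":-0.2,"wx":0,"wy":0,"wz":0,"jaw":50.0},{"x":-0.73,"y":0.2,"z":-0.21,"wx":0,"wy":0,"wz":0.01,"jaw":50.0},{"x":-0.72,"y":0.2,"z":-0.2,"wx":0,"wy":0,"wz":0,"jaw":50.0},{"x":-0.73,"y":0.2,"z":-0.2,"wx":0,"wy":0,"wz":0,"jaw":50.0},{"x":-0.73,"y":0.19,"z":-0.2,"wx":0,"wy":0,"wz":0.01,"jaw":50.0},{"x":-0.73,"y":0.2,"z":-0.21,"wx":0,"wy":0,"wz":0,"jaw":50.0},{"x":-0.73,"y":0.2,"z":-0.2,"wx":0.01,"wy":0,"wz":0,"jaw":50.0},{"x":-0.73,"y":0.2,"z":-0.2,"wx":0,"wy":-0.01,"wz":0.01,"jaw":50.0},{"x":-0.72,"y":0.2,"z":-0.2,"wx":0,"wy":0,"wz":0,"jaw":50.0},{"x":-0.73,"y":0.2,"z":-0.21,"wx":0,"wy":0,"wz":0,"jaw":50.0}]
end err [-7.e-05  2.e-05  7.e-05] max 0.73
[{"x":0,"y":0,"z":0.67,"wx":0,"wy":0,"wz":0,"jaw":36.0},{"x":0,"y":0,"z":0.66,"wx":0,"wy":0,"wz":0,"jaw":36.0},{"x":0,"y":0,"z":0.67,"wx":0,"wy":0,"wz":0,"jaw":36.0},{"x":0,"y":0,"z":0.67,"wx":0,"wy":0,"wz":0,"jaw":36.0},{"x":0,"y":0,"z":0.67,"wx":0,"wy":0,"wz":0,"jaw":36.0},{"x":0,"y":0,"z":0.66,"wx":0,"wy":0,"wz":0,"jaw":36.0}]
end err [-9.e-05 -1.e-05  7.e-05] max 0.67
```

carry_out:
  deltas:
    - {"x":-0.73,"y":0.2,"z":-0.5,"wx":0,"wy":0,"wz":0,"jaw":50}
    - {"x":-0.73,"y":0.2,"z":-0.5,"wx":0,"wy":0,"wz":0.01,"jaw":50}
    - {"x":-0.73,"y":0.2,"z":-0.5,"wx":0,"wy":0,"wz":0,"jaw":50}
    - {"x":-0.73,"y":0.2,"z":-0.5,"wx":0,"wy":0,"wz":0,"jaw":50}
    - {"x":-0.73,"y":0.2,"z":0,"wx":0,"wy":0,"wz":0.01,"jaw":50}
    - {"x":-0.73,"y":0.2,"z":0,"wx":0,"wy":0,"wz":0,"jaw":50}
    - {"x":-0.73,"y":0.2,"z":0,"wx":0,"wy":0,"wz":0,"jaw":50}
    - {"x":-0.73,"y":0.2,"z":0,"wx":0,"wy":0,"wz":0.01,"jaw":50}
    - {"x":-0.72,"y":0.19,"z":0,"wx":0,"wy":0,"wz":0,"jaw":50}
    - {"x":-0.72,"y":0.19,"z":0,"wx":0,"wy":0,"wz":0,"jaw":50}
    - {"x":0,"y":0,"z":0,"wx":0,"wy":0,"wz":0,"jaw":50}
    - {"x":0,"y":0,"z":0,"wx":0,"wy":0,"wz":0,"jaw":50}

```text
time_s: 15.12
ee_pos: [0.5579, -0.0248, 0.1692]
eef_rot: [3.141, -0.001, 1.628]
force: [0.8, 0.6, -0.0]
grip_width: 0.0472
```

```bash
python3 - <<'E'
from h import *
o=ctrl.get_obs();print(o["time_s"],o["ee_pos"],o["eef_rot"])
im=snap("wrist","wI"); cv2.imwrite("pics/wIc.png",cv2.resize(im[140:350,200:350],(429,600),interpolation=cv2.INTER_CUBIC))
E
```

```text
15.1167 [ 0.55787664 -0.02484062  0.16924346] [ 3.14142841e+00 -6.70398836e-04  1.62804428e+00]
```

View pics/wIc.png

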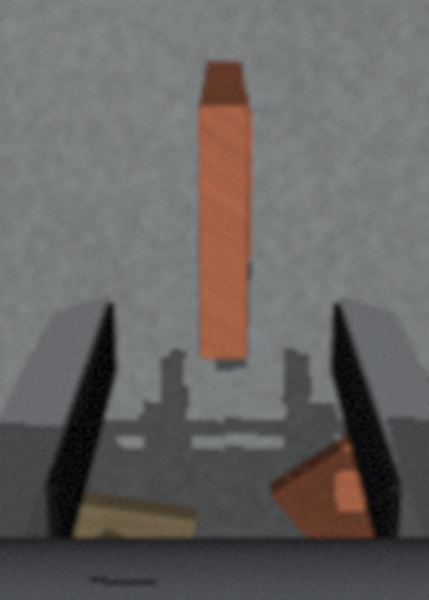

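```bash
python3 - <<'E'
from stand import *
s=600/210
ob=[(n,c(*q,s,200,140)) for n,q in dict(bbl=(207,62),bfl=(242,62),tbl=(199,104),tfl=(250,105),tbr=(201,359),tfr=(247,359)).items()]
p,Rm=pose();stand(lcam("wI"),p,Rm,ob)
E
```

```text
bbl [-0.2 -0.8]
   bfl [-0.2 -0.7]
   tbl [-0.1  0.2]
   tfl [ 0.3 -0.1]
   tbr [-0.4  0.4]
   tfr [0.3 0.4]
stand [ 0.5585 -0.0248  0.0534] 3.058285168534168 top in tool [-0.7  0.7 39.3]
```

carry_out:
  deltas:
    - {"x":0,"y":0.03,"z":0.6,"wx":0,"wy":0,"wz":0.04,"jaw":45}
    - {"x":0,"y":0,"z":0.7,"wx":0,"wy":0,"wz":0,"jaw":40}
    - {"x":0,"y":0,"z":0.7,"wx":0,"wy":0,"wz":0,"jaw":36}
    - {"x":0,"y":0,"z":0.7,"wx":0,"wy":0,"wz":0,"jaw":36}
    - {"x":0,"y":0,"z":0.7,"wx":0,"wy":0,"wz":0,"jaw":36}
    - {"x":0,"y":0,"z":0.5,"wx":0,"wy":0,"wz":0,"jaw":30}
    - {"x":0,"y":0,"z":0.05,"wx":0,"wy":0,"wz":0,"jaw":24}
    - {"x":0,"y":0,"z":0,"wx":0,"wy":0,"wz":0,"jaw":19}
    - {"x":0,"y":0,"z":0,"wx":0,"wy":0,"wz":0,"jaw":14}
    - {"x":0,"y":0,"z":0,"wx":0,"wy":0,"wz":0,"jaw":8}
    - {"x":0,"y":0,"z":0,"wx":0,"wy":0,"wz":0,"jaw":5}
    - {"x":0,"y":0,"z":0,"wx":0,"wy":0,"wz":0,"jaw":5}
  squeeze: 30

```text
time_s: 16.17
ee_pos: [0.5587, -0.0239, 0.0909]
eef_rot: [3.14, -0.001, 1.626]
force: [0.3, 1.5, 2.1]
grip_width: 0.0139
```

```bash
cat > tgt.py <<'E'
from h import *
O=np.array([.5158,.2072,0]);yaw=.063;th=np.radians(30.5)
X=np.array([np.cos(yaw),np.sin(yaw),0]);Y=np.array([-np.sin(yaw),np.cos(yaw),0]);Z=np.array([0,0,1.])
u=np.cos(th)*Z-np.sin(th)*X;n=np.cos(th)*X+np.sin(th)*Z
def tcp(so,up=0.,L=.0909,dx=.0008): return O+.014*Z+(.003+up+L)*u+(.0075+so)*n+dx*Y
E
python3 - <<'E'
from tgt import *
p,Rm=pose()
s=plan(p+.05*Z,Rm,5,jaw=5)
s=plan(tcp(.045,.02),tool(th,yaw),15,jaw=5,start=s)
s=plan(tcp(.012,0),tool(th,yaw),6,jaw=5,start=s)
E
```

```text
[{"x":0,"y":0,"z":-0.5,"wx":0,"wy":0,"wz":0,"jaw":5.0},{"x":0,"y":0,"z":-0.5,"wx":0,"wy":0,"wz":0,"jaw":5.0},{"x":0,"y":0,"z":-0.5,"wx":0,"wy":0,"wz":0,"jaw":5.0},{"x":0,"y":0,"z":-0.5,"wx":0,"wy":0,"wz":0,"jaw":5.0},{"x":0,"y":0,"z":-0.5,"wx":0,"wy":0,"wz":0,"jaw":5.0}]
end err [-6.e-05 -3.e-05 -0.e+00] max 0.5
[{"x":0.78,"y":-0.14,"z":0.01,"wx":-0.44,"wy":0,"wz":-0.01,"jaw":5.0},{"x":0.78,"y":-0.14,"z":0,"wx":-0.45,"wy":0,"wz":0,"jaw":5.0},{"x":0.78,"y":-0.14,"z":0,"wx":-0.44,"wy":0,"wz":-0.01,"jaw":5.0},{"x":0.78,"y":-0.14,"z":-0.01,"wx":-0.44,"wy":0,"wz":0,"jaw":5.0},{"x":0.78,"y":-0.14,"z":-0.01,"wx":-0.44,"wy":0.01,"wz":-0.01,"jaw":5.0},{"x":0.78,"y":-0.14,"z":-0.02,"wx":-0.45,"wy":0,"wz":-0.01,"jaw":5.0},{"x":0.78,"y":-0.14,"z":-0.02,"wx":-0.44,"wy":0,"wz":0,"jaw":5.0},{"x":0.78,"y":-0.14,"z":-0.03,"wx":-0.44,"wy":0,"wz":-0.01,"jaw":5.0},{"x":0.78,"y":-0.13,"z":-0.03,"wx":-0.44,"wy":0,"wz":-0.01,"jaw":5.0},{"x":0.78,"y":-0.14,"z":-0.04,"wx":-0.45,"wy":0,"wz":0,"jaw":5.0},{"x":0.78,"y":-0.13,"z":-0.04,"wx":-0.44,"wy":0,"wz":-0.01,"jaw":5.0},{"x":0.78,"y":-0.13,"z":-0.04,"wx":-0.44,"wy":0,"wz":0,"jaw":5.0}]
[{"x":0.78,"y":-0.13,"z":-0.05,"wx":-0.44,"wy":0.01,"wz":-0.01,"jaw":5.0},{"x":0.78,"y":-0.12,"z":-0.06,"wx":-0.45,"wy":0,"wz":-0.01,"jaw":5.0},{"x":0.78,"y":-0.12,"z":-0.06,"wx":-0.44,"wy":0,"wz":0,"jaw":5.0}]
end err [ 4.e-05 -2.e-05  1.e-04] max 0.78
[{"x":0,"y":-0.28,"z":0.17,"wx":0,"wy":0,"wz":0,"jaw":5.0},{"x":0,"y":-0.27,"z":0.16,"wx":0,"wy":0,"wz":0,"jaw":5.0},{"x":0,"y":-0.28,"z":0.17,"wx":0,"wy":0,"wz":0,"jaw":5.0},{"x":0,"y":-0.27,"z":0.17,"wx":0,"wy":0,"wz":0,"jaw":5.0},{"x":0,"y":-0.28,"z":0.17,"wx":0,"wy":0,"wz":0,"jaw":5.0},{"x":0,"y":-0.27,"z":0.16,"wx":0,"wy":0,"wz":0,"jaw":5.0}]
end err [ 4.e-05 -1.e-05  1.e-04] max 0.28
```

carry_out:
  deltas:
    - {"x":0,"y":0,"z":-0.4,"wx":0,"wy":0,"wz":0,"jaw":5}
    - {"x":0,"y":0,"z":-0.5,"wx":0,"wy":0,"wz":0,"jaw":5}
    - {"x":0,"y":0,"z":-0.5,"wx":0,"wy":0,"wz":0,"jaw":5}
    - {"x":0,"y":0,"z":-0.5,"wx":0,"wy":0,"wz":0,"jaw":5}
    - {"x":0,"y":0,"z":-0.5,"wx":0,"wy":0,"wz":0,"jaw":5}
    - {"x":0,"y":0,"z":-0.1,"wx":0,"wy":0,"wz":0,"jaw":5}

```text
time_s: 16.67
ee_pos: [0.5592, -0.0241, 0.1429]
eef_rot: [3.138, -0.0, 1.626]
force: [0.4, -0.2, -3.1]
grip_width: 0.0138
```

carry_out:
  deltas:
    - {"x":0.78,"y":-0.14,"z":0.01,"wx":-0.44,"wy":0,"wz":-0.01,"jaw":5}
    - {"x":0.78,"y":-0.14,"z":0,"wx":-0.45,"wy":0,"wz":0,"jaw":5}
    - {"x":0.78,"y":-0.14,"z":0,"wx":-0.44,"wy":0,"wz":-0.01,"jaw":5}
    - {"x":0.78,"y":-0.14,"z":-0.01,"wx":-0.44,"wy":0,"wz":0,"jaw":5}
    - {"x":0.78,"y":-0.14,"z":-0.01,"wx":-0.44,"wy":0.01,"wz":-0.01,"jaw":5}
    - {"x":0.78,"y":-0.14,"z":-0.02,"wx":-0.45,"wy":0,"wz":-0.01,"jaw":5}
    - {"x":0.78,"y":-0.14,"z":-0.02,"wx":-0.44,"wy":0,"wz":0,"jaw":5}
    - {"x":0.78,"y":-0.14,"z":-0.03,"wx":-0.44,"wy":0,"wz":-0.01,"jaw":5}
    - {"x":0.78,"y":-0.13,"z":-0.03,"wx":-0.44,"wy":0,"wz":-0.01,"jaw":5}
    - {"x":0.78,"y":-0.14,"z":-0.04,"wx":-0.45,"wy":0,"wz":0,"jaw":5}
    - {"x":0.78,"y":-0.13,"z":-0.04,"wx":-0.44,"wy":0,"wz":-0.01,"jaw":5}
    - {"x":0.78,"y":-0.13,"z":-0.04,"wx":-0.44,"wy":0,"wz":0,"jaw":5}

```text
time_s: 17.67
ee_pos: [0.5136, 0.1616, 0.1387]
eef_rot: [2.715, -0.001, 1.632]
force: [1.5, -0.3, -3.9]
grip_width: 0.0136
```

carry_out:
  deltas:
    - {"x":0.78,"y":-0.13,"z":-0.05,"wx":-0.44,"wy":0.01,"wz":-0.01,"jaw":5}
    - {"x":0.78,"y":-0.12,"z":-0.06,"wx":-0.45,"wy":0,"wz":-0.01,"jaw":5}
    - {"x":0.78,"y":-0.12,"z":-0.06,"wx":-0.44,"wy":0,"wz":0,"jaw":5}
    - {"x":0,"y":0,"z":0,"wx":0,"wy":0,"wz":0,"jaw":5}
    - {"x":0,"y":0,"z":0,"wx":0,"wy":0,"wz":0,"jaw":5}

```text
time_s: 18.08
ee_pos: [0.5024, 0.2075, 0.1382]
eef_rot: [2.611, 0.0, 1.635]
force: [0.9, -0.5, -4.0]
grip_width: 0.0139
```

```bash
python3 - <<'E'
from tgt import *
o=ctrl.get_obs();print(o["time_s"],o["ee_pos"],o["eef_rot"],np.round(o["force"],2),o["grip_width"])
im=snap("wrist","wJ"); cv2.imwrite("pics/wJc.png",cv2.resize(im[130:350,150:350],(545,600),interpolation=cv2.INTER_CUBIC))
s=plan(tcp(.012,0),tool(th,yaw),6,jaw=5)
E
```

```text
18.0833 [0.50240284 0.20754964 0.1382338 ] [2.61123393e+00 1.40101091e-04 1.63524714e+00] [ 0.94 -0.51 -3.98] 0.013916865360052887
[{"x":0,"y":-0.27,"z":0.17,"wx":0,"wy":0,"wz":0,"jaw":5.0},{"x":0,"y":-0.27,"z":0.16,"wx":-0.01,"wy":0,"wz":0,"jaw":5.0},{"x":0,"y":-0.27,"z":0.17,"wx":0,"wy":0,"wz":0,"jaw":5.0},{"x":0,"y":-0.27,"z":0.16,"wx":0,"wy":0,"wz":0,"jaw":5.0},{"x":0.01,"y":-0.27,"z":0.17,"wx":-0.01,"wy":0,"wz":0.01,"jaw":5.0},{"x":0,"y":-0.28,"z":0.17,"wx":0,"wy":0,"wz":0,"jaw":5.0}]
end err [-4.0e-05  7.0e-05 -1.1e-04] max 0.28
```

View pics/wJc.png

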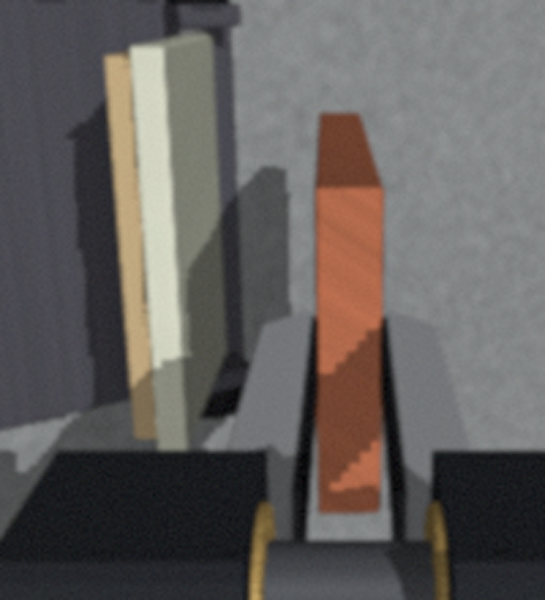

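```bash
python3 - <<'E'
from inhand import *
s=600/220
ob=[(n,c(*q,s,150,130)) for n,q in dict(bbl=(319,114),bfl=(359,114),tbl=(316,185),tfl=(384,187),tbr=(319,513),tfr=(381,513)).items()]
p,Rm=pose();C=lcam("wJ")
inhand(C,p,Rm,ob,q0=(-.0008,0,.0909,0,0,0))
# project predicted stage corners
for q in ([.5158,.2072,.063,np.radians(30.5)],):
    P=stagepts(q)
    for k in("tf","tn","bf","bn"): print(k,((proj(C,P[k])[0]-[150,130]+.5)*s-.5).round(0))
im=cv2.imread("pics/wJ.png"); cv2.imwrite("pics/wJd.png",cv2.resize(im[130:300,180:250],(412,1000)[::1],interpolation=cv2.INTER_CUBIC)[:600])
E
```

```text
bbl [-0.2 -0. ]
   bfl [ 0.2 -0.1]
   tbl [-0.2  0.4]
   tfl [ 0.3 -0.5]
   tbr [-0.1  0.3]
   tfr [ 0.  -0.1]
foot in tool mm [-2.8 -4.5 92.7] rot deg about tool xyz [ 1.69 -0.83  0.04] cost 0.64
tf [171.  48.]
tn [193. 454.]
bf [214.  35.]
bn [227. 354.]
```

View pics/wJd.png

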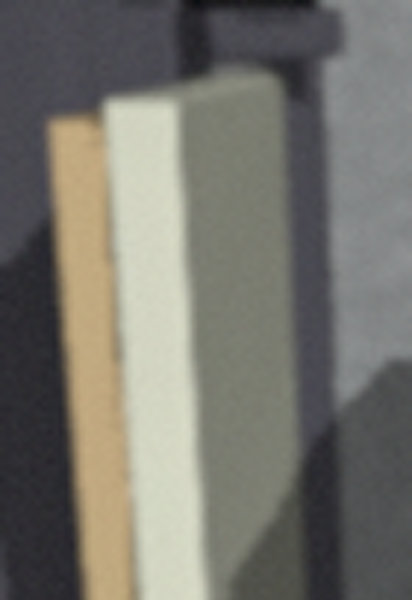

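```bash
cat > tgt2.py <<'E'
from h import *
yaw=.063
def frame(th):
    X=np.array([np.cos(yaw),np.sin(yaw),0]);Y=np.array([-np.sin(yaw),np.cos(yaw),0]);Z=np.array([0,0,1.])
    u=np.cos(th)*Z-np.sin(th)*X;n=np.cos(th)*X+np.sin(th)*Z
    return np.column_stack([n,Y,u]),Z
B=np.array([[0,1,0],[1,0,0],[0,0,-1.]])
IH_p=np.array([-.002,-.0045,.0909]); IH_R=R.from_rotvec(np.radians([1.69,-.45,0])).as_matrix()@B
def tooltarget(so,th=np.radians(31.1),up=.001,O=np.array([.5155,.2072,0])):
    F,Z=frame(th); to=O+.014*Z+(.002+up)*F[:,2]+(.0075+so)*F[:,0]
    Rt=F@IH_R.T; return to-Rt@IH_p, Rt
E
python3 - <<'E'
from tgt2 import *
s=plan(*tooltarget(.006),8,jaw=5)
E
```

```text
[{"x":0,"y":-0.24,"z":0.12,"wx":-0.07,"wy":0.01,"wz":0,"jaw":5.0},{"x":0.01,"y":-0.23,"z":0.12,"wx":-0.06,"wy":0.01,"wz":0,"jaw":5.0},{"x":0,"y":-0.24,"z":0.12,"wx":-0.07,"wy":0.02,"wz":0,"jaw":5.0},{"x":0.01,"y":-0.24,"z":0.12,"wx":-0.06,"wy":0.01,"wz":0,"jaw":5.0},{"x":0,"y":-0.24,"z":0.12,"wx":-0.07,"wy":0.01,"wz":0,"jaw":5.0},{"x":0,"y":-0.24,"z":0.11,"wx":-0.06,"wy":0.01,"wz":0,"jaw":5.0},{"x":0.01,"y":-0.24,"z":0.12,"wx":-0.07,"wy":0.01,"wz":0.01,"jaw":5.0},{"x":0,"y":-0.24,"z":0.11,"wx":-0.06,"wy":0.01,"wz":0,"jaw":5.0}]
end err [4.e-05 3.e-05 7.e-05] max 0.24
```

carry_out:
  deltas:
    - {"x":0,"y":-0.24,"z":0.12,"wx":-0.07,"wy":0.01,"wz":0,"jaw":5}
    - {"x":0.01,"y":-0.24,"z":0.12,"wx":-0.06,"wy":0.01,"wz":0,"jaw":5}
    - {"x":0,"y":-0.24,"z":0.12,"wx":-0.07,"wy":0.02,"wz":0,"jaw":5}
    - {"x":0.01,"y":-0.24,"z":0.12,"wx":-0.06,"wy":0.01,"wz":0,"jaw":5}
    - {"x":0,"y":-0.24,"z":0.12,"wx":-0.07,"wy":0.01,"wz":0,"jaw":5}
    - {"x":0,"y":-0.24,"z":0.11,"wx":-0.06,"wy":0.01,"wz":0,"jaw":5}
    - {"x":0.01,"y":-0.24,"z":0.12,"wx":-0.07,"wy":0.01,"wz":0,"jaw":5}
    - {"x":0,"y":-0.24,"z":0.11,"wx":-0.06,"wy":0.01,"wz":0,"jaw":5}
    - {"x":0,"y":0,"z":0,"wx":0,"wy":0,"wz":0,"jaw":5}
    - {"x":0,"y":0,"z":0,"wx":0,"wy":0,"wz":0,"jaw":5}

```text
time_s: 18.97
ee_pos: [0.4799, 0.2064, 0.1021]
eef_rot: [2.569, -0.006, 1.638]
force: [0.1, 0.8, -3.2]
grip_width: 0.0138
```

```bash
python3 - <<'E'
from tgt2 import *
o=ctrl.get_obs();print(o["time_s"],o["ee_pos"],o["eef_rot"],np.round(o["force"],2),np.round(o["moment"],2))
im=snap("wrist","wK"); cv2.imwrite("pics/wKc.png",cv2.resize(im[110:330,170:350],(600,733),interpolation=cv2.INTER_CUBIC)[:600])
im=snap("scene","sK"); cv2.imwrite("pics/sKc.png",cv2.resize(im[190:320,250:380],(600,600),interpolation=cv2.INTER_CUBIC))
s=plan(*tooltarget(.0),8,jaw=5)
E
```

```text
18.9667 [0.47994872 0.2063642  0.1021271 ] [ 2.56874998 -0.0062248   1.63778456] [ 0.13  0.82 -3.16] [-0.1   0.72 -0.02]
[{"x":0,"y":-0.04,"z":0,"wx":0,"wy":0,"wz":0,"jaw":5.0},{"x":0,"y":-0.04,"z":0,"wx":0,"wy":0,"wz":0,"jaw":5.0},{"x":0,"y":-0.04,"z":0,"wx":0.01,"wy":0,"wz":0,"jaw":5.0},{"x":0,"y":-0.04,"z":0,"wx":0,"wy":0,"wz":0,"jaw":5.0},{"x":-0.01,"y":-0.04,"z":-0.01,"wx":0,"wy":0,"wz":0,"jaw":5.0},{"x":0,"y":-0.04,"z":0,"wx":0,"wy":0,"wz":0,"jaw":5.0},{"x":0,"y":-0.04,"z":0,"wx":0,"wy":0,"wz":0,"jaw":5.0},{"x":0,"y":-0.04,"z":0,"wx":0.01,"wy":0,"wz":0,"jaw":5.0}]
end err [-0.e+00 -1.e-05  1.e-05] max 0.04
```

View pics/wKc.png

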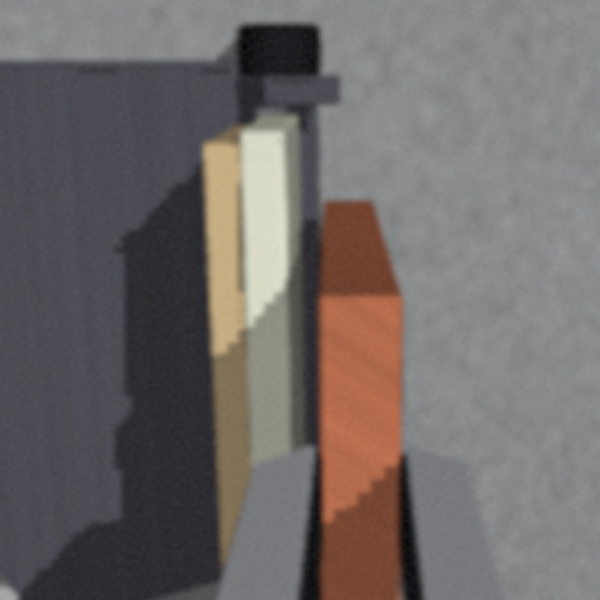

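View pics/sKc.png

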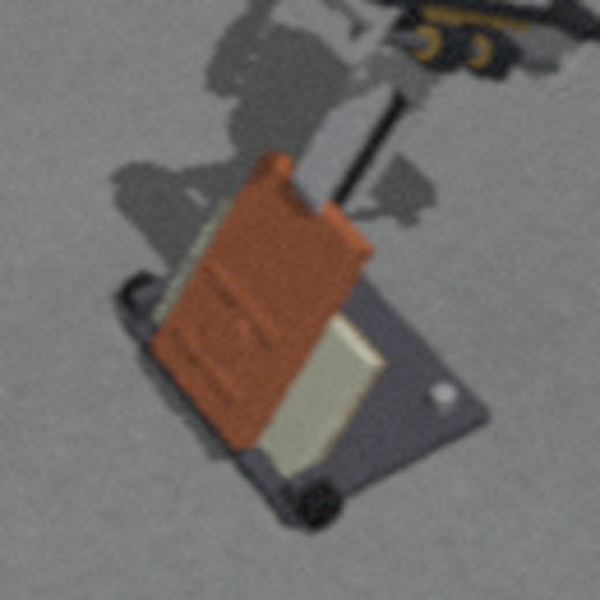

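carry_out:
  deltas:
    - {"x":0,"y":-0.05,"z":0,"wx":0,"wy":0,"wz":0,"jaw":5}
    - {"x":0,"y":-0.05,"z":0,"wx":0,"wy":0,"wz":0,"jaw":5}
    - {"x":0,"y":-0.05,"z":0,"wx":0,"wy":0,"wz":0,"jaw":5}
    - {"x":0,"y":-0.05,"z":0,"wx":0,"wy":0,"wz":0,"jaw":5}
    - {"x":0,"y":0,"z":0,"wx":0,"wy":0,"wz":0,"jaw":5}
    - {"x":0,"y":0,"z":0,"wx":0,"wy":0,"wz":0,"jaw":5}

```text
time_s: 19.57
ee_pos: [0.4767, 0.2061, 0.1001]
eef_rot: [2.568, -0.006, 1.638]
force: [0.4, 0.2, -3.1]
grip_width: 0.014
```

```bash
python3 - <<'E'
from tgt2 import *
o=ctrl.get_obs();p,Rm=pose(o);print(o["time_s"],p,o["eef_rot"],"F tool",(Rm.T@np.array(o["force"])).round(2),"M tool",(Rm.T@np.array(o["moment"])).round(2))
E
```

```text
19.5667 [0.47674149 0.20612623 0.10014045] [ 2.56844647 -0.00636664  1.63755153] F tool [ 0.19 -1.31  2.85] M tool [ 0.82 -0.05  0.03]
```

carry_out:
  deltas:
    - {"x":0,"y":-0.05,"z":0,"wx":0,"wy":0,"wz":0,"jaw":5}
    - {"x":0,"y":-0.05,"z":0,"wx":0,"wy":0,"wz":0,"jaw":5}
    - {"x":0,"y":0,"z":0,"wx":0,"wy":0,"wz":0,"jaw":5}
    - {"x":0,"y":0,"z":0,"wx":0,"wy":0,"wz":0,"jaw":5}

```text
time_s: 19.9
ee_pos: [0.475, 0.206, 0.099]
eef_rot: [2.568, -0.006, 1.638]
force: [0.3, -0.8, -3.7]
grip_width: 0.014
```

```bash
cat > st.py <<'E'
from tgt2 import *
o=ctrl.get_obs();p,Rm=pose(o);print(o["time_s"],p.round(4),np.round(o["eef_rot"],4),"F tool",(Rm.T@np.array(o["force"])).round(2),"M tool",(Rm.T@np.array(o["moment"])).round(2))
E
python3 st.py
```

```text
19.9 [0.475 0.206 0.099] [ 2.5685 -0.0063  1.6376] F tool [-0.84 -1.8   3.2 ] M tool [ 0.77 -0.06 -0.05]
```

carry_out:
  deltas:
    - {"x":0,"y":-0.05,"z":0,"wx":0,"wy":0,"wz":0,"jaw":5}
    - {"x":0,"y":0,"z":0,"wx":0,"wy":0,"wz":0,"jaw":5}
    - {"x":0,"y":0,"z":0,"wx":0,"wy":0,"wz":0,"jaw":5}

```text
time_s: 20.15
ee_pos: [0.4742, 0.206, 0.0985]
eef_rot: [2.568, -0.006, 1.638]
force: [-0.5, 0.1, -3.5]
grip_width: 0.0138
```

```bash
python3 st.py; python3 - <<'E'
from h import *
im=snap("wrist","wL"); cv2.imwrite("pics/wLc.png",cv2.resize(im[110:330,170:350],(600,733),interpolation=cv2.INTER_CUBIC)[:600])
E
```

```text
20.15 [0.4742 0.206  0.0985] [ 2.5684 -0.0064  1.6376] F tool [ 0.08 -2.35  2.66] M tool [ 0.78 -0.06 -0.04]
```

View pics/wLc.png

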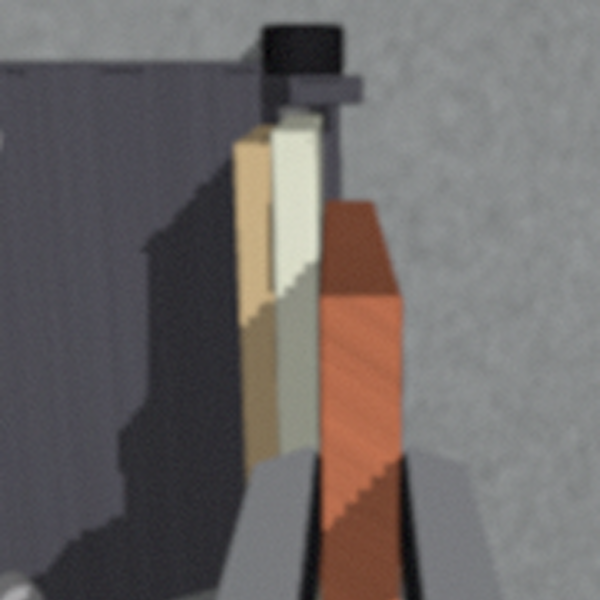

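carry_out:
  deltas:
    - {"x":0,"y":-0.05,"z":0,"wx":0,"wy":0,"wz":0,"jaw":5}
    - {"x":0,"y":0,"z":0,"wx":0,"wy":0,"wz":0,"jaw":5}
    - {"x":0,"y":0,"z":0,"wx":0,"wy":0,"wz":0,"jaw":5}

```text
time_s: 20.45
ee_pos: [0.4735, 0.206, 0.0981]
eef_rot: [2.568, -0.006, 1.638]
force: [0.0, -0.1, -2.4]
grip_width: 0.0141
```

```bash
python3 st.py
```

```text
20.45 [0.4735 0.206  0.0981] [ 2.5681 -0.0065  1.6377] F tool [-0.07 -1.3   2.05] M tool [ 0.56 -0.04 -0.11]
```

carry_out:
  deltas:
    - {"x":0,"y":-0.05,"z":0,"wx":0,"wy":0,"wz":0,"jaw":5}
    - {"x":0,"y":0,"z":0,"wx":0,"wy":0,"wz":0,"jaw":5}
    - {"x":0,"y":0,"z":0,"wx":0,"wy":0,"wz":0,"jaw":5}

```text
time_s: 20.7
ee_pos: [0.4729, 0.206, 0.0978]
eef_rot: [2.568, -0.007, 1.638]
force: [1.9, 0.9, -1.7]
grip_width: 0.0141
```

```bash
python3 st.py
```

```text
20.7 [0.4729 0.206  0.0978] [ 2.5676 -0.0067  1.6377] F tool [0.78 0.71 2.51] M tool [ 0.03 -0.05 -0.03]
```

carry_out:
  deltas:
    - {"x":0,"y":-0.05,"z":0,"wx":0,"wy":0,"wz":0,"jaw":5}
    - {"x":0,"y":0,"z":0,"wx":0,"wy":0,"wz":0,"jaw":5}
    - {"x":0,"y":0,"z":0,"wx":0,"wy":0,"wz":0,"jaw":5}

```text
time_s: 20.95
ee_pos: [0.4721, 0.206, 0.0974]
eef_rot: [2.567, -0.007, 1.638]
force: [2.8, -1.0, 1.1]
grip_width: 0.0141
```

```bash
python3 st.py; python3 - <<'E'
from h import *
im=snap("wrist","wM"); cv2.imwrite("pics/wMc.png",cv2.resize(im[110:330,170:350],(600,733),interpolation=cv2.INTER_CUBIC)[:600])
im=snap("scene","sM"); cv2.imwrite("pics/sMc.png",cv2.resize(im[190:320,250:380],(600,600),interpolation=cv2.INTER_CUBIC))
E
```

```text
20.95 [0.4721 0.206  0.0974] [ 2.5673 -0.0068  1.6378] F tool [-1.15  2.91  0.54] M tool [-0.48 -0.1  -0.05]
```

View pics/wMc.png

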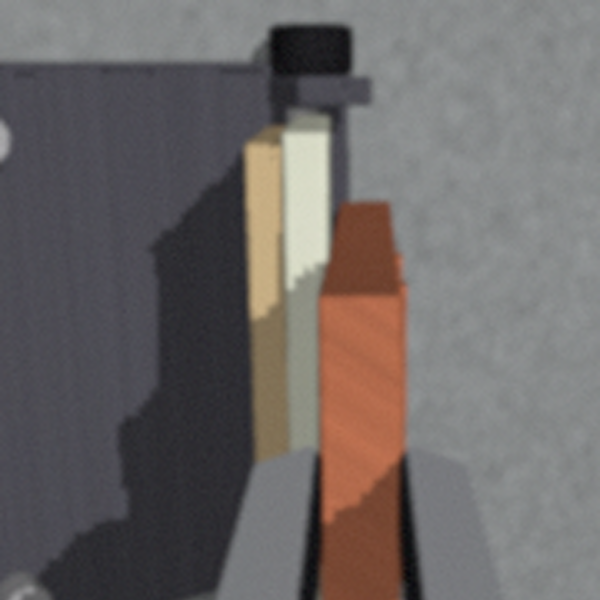

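View pics/sMc.png

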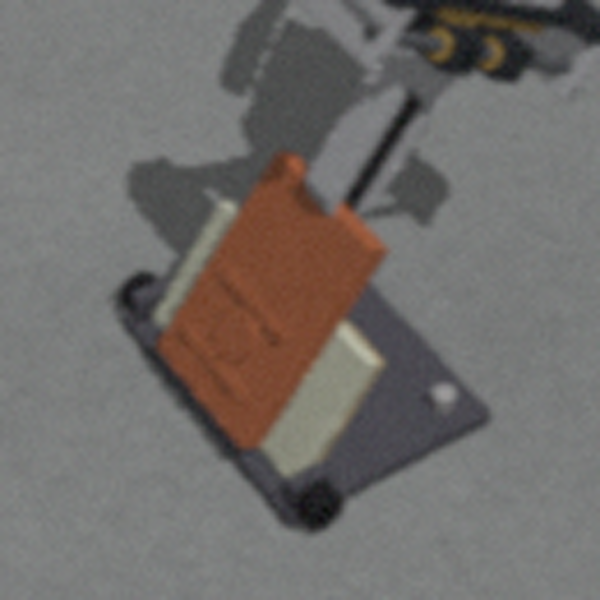

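```bash
cat > chk.py <<'E'
from inhand import *
import tgt2
def chk(f,p,eul,picks,tfp,s=600/180,ox=170,oy=110):
    Rm=R.from_euler('xyz',eul).as_matrix();C=lcam(f)
    ob=[(n,c(*q,s,ox,oy)) for n,q in picks.items()]
    q=inhand(C,p,Rm,ob,q0=(-.002,0,.0909,0,0,0))
    B=tgt2.B; Rt=Rm@R.from_rotvec(q[3:]).as_matrix()@B; t=p+Rm@q[:3]
    print("tile lean",np.degrees(np.arctan2(-Rt[0,2],Rt[2,2])).round(2),"yaw",np.degrees(np.arctan2(Rt[1,0],Rt[0,0])).round(2),"foot",t.round(4))
    P=stagepts([.5155,.2072,.063,np.radians(31.1)])
    print("tf pred",((proj(C,P["tf"])[0]-[ox,oy]+.5)*s-.5).round(1),"seen",tfp)
    for k in("tf","tn","bf","bn"): print(k,"in tile frame mm",(Rt.T@(P[k]-t)*1000).round(1))
chk("wL",np.array([.4742,.2060,.0985]),[2.5684,-.0064,1.6376],dict(bbl=(327,202),bfl=(374,202),tbl=(319,294),tfl=(402,294)),(321,127))
chk("wM",np.array([.4721,.2060,.0974]),[2.5673,-.0068,1.6378],dict(bbl=(343,204),bfl=(388,204),tbl=(320,294),tfl=(405,292)),(330,130))
E
python3 chk.py
```

```text
bbl [-0.5  0. ]
   bfl [ 0.6 -0. ]
   tbl [-0.4  0.1]
   tfl [ 0.4 -0.1]
foot in tool mm [-2.  -3.2 91.8] rot deg about tool xyz [ 1.26 -0.38  0.07] cost 0.51
tile lean 31.53 yaw 3.52 foot [0.5212 0.2076 0.0196]
tf pred [321.7 131.9] seen (321, 127)
tf in tile frame mm [-7.2 65.  80.2]
tn in tile frame mm [ -7.1 -65.   80.3]
bf in tile frame mm [-7.9 64.9  0.2]
bn in tile frame mm [ -7.7 -65.1   0.3]
   bbl [-0.9  0.1]
   bfl [ 0.8 -0.1]
   tbl [-0.1 -0.2]
   tfl [0.1 0.2]
foot in tool mm [-2.6  1.5 91.4] rot deg about tool xyz [-0.53 -0.73 -0.51] cost 0.73
tile lean 33.4 yaw 4.2 foot [0.5231 0.2074 0.0214]
tf pred [332.8 132.6] seen (330, 130)
tf in tile frame mm [-6.5 65.  80.2]
tn in tile frame mm [ -7.6 -65.   79.6]
bf in tile frame mm [-9.8 65.4  0.3]
bn in tile frame mm [-10.9 -64.6  -0.3]
```

carry_out:
  deltas:
    - {"x":0,"y":0,"z":0,"wx":-0.13,"wy":0,"wz":0,"jaw":5}
    - {"x":0,"y":0,"z":0,"wx":-0.13,"wy":0,"wz":0,"jaw":5}
    - {"x":0,"y":0,"z":0,"wx":0,"wy":0,"wz":0,"jaw":5}
    - {"x":0,"y":0,"z":0,"wx":0,"wy":0,"wz":0,"jaw":5}

```text
time_s: 21.38
ee_pos: [0.4717, 0.2059, 0.097]
eef_rot: [2.547, -0.006, 1.638]
force: [4.2, -0.8, 0.9]
grip_width: 0.014
```

```bash
python3 st.py; python3 - <<'E'
from h import *
im=snap("wrist","wN"); cv2.imwrite("pics/wNc.png",cv2.resize(im[110:290,170:350],(600,600),interpolation=cv2.INTER_CUBIC))
E
```

```text
21.3833 [0.4717 0.2059 0.097 ] [ 2.5474 -0.0064  1.6378] F tool [-1.03  3.97  1.56] M tool [-0.56 -0.02 -0.04]
```

View pics/wNc.png

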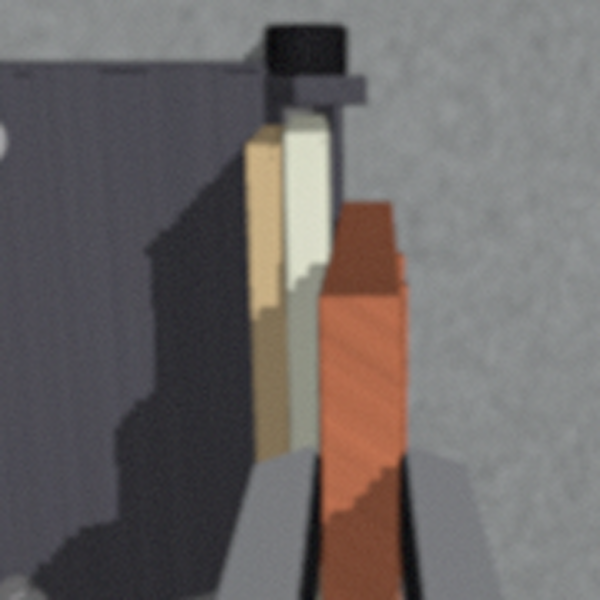

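```bash
python3 - <<'E'
import cv2,numpy as np
o=[]
for f in("wK","wL","wM","wN"):
    im=cv2.imread(f"pics/{f}.png")[134:184,240:270]; o.append(cv2.resize(im,(198,330),interpolation=cv2.INTER_CUBIC))
cv2.imwrite("pics/z.png",cv2.convertScaleAbs(np.hstack(o),alpha=1.5))
from tgt2 import *
from fit2 import *
for f in("wK","wL","wM","wN"):
    C=lcam(f)
    for th in(29,31,33):
        P=stagepts([.5155,.2072,.063,np.radians(th)])
        print(f,th,[(k,((proj(C,P[k])[0]-[240,134]+.5)*6.6-.5).round(0).tolist()) for k in("tf","bf","tn")])
E
```

```text
wK 29 [('tf', [141.0, 103.0]), ('bf', [133.0, 72.0]), ('tn', [157.0, 1161.0])]
wK 31 [('tf', [115.0, 103.0]), ('bf', [132.0, 72.0]), ('tn', [134.0, 1162.0])]
wK 33 [('tf', [88.0, 103.0]), ('bf', [132.0, 72.0]), ('tn', [111.0, 1162.0])]
wL 29 [('tf', [203.0, 103.0]), ('bf', [179.0, 72.0]), ('tn', [211.0, 1161.0])]
wL 31 [('tf', [177.0, 103.0]), ('bf', [178.0, 72.0]), ('tn', [188.0, 1162.0])]
wL 33 [('tf', [150.0, 103.0]), ('bf', [178.0, 72.0]), ('tn', [165.0, 1162.0])]
wM 29 [('tf', [225.0, 105.0]), ('bf', [194.0, 73.0]), ('tn', [230.0, 1161.0])]
wM 31 [('tf', [199.0, 105.0]), ('bf', [194.0, 73.0]), ('tn', [207.0, 1162.0])]
wM 33 [('tf', [172.0, 105.0]), ('bf', [194.0, 73.0]), ('tn', [184.0, 1162.0])]
wN 29 [('tf', [228.0, 104.0]), ('bf', [186.0, 72.0]), ('tn', [232.0, 1162.0])]
wN 31 [('tf', [202.0, 104.0]), ('bf', [185.0, 72.0]), ('tn', [209.0, 1162.0])]
wN 33 [('tf', [175.0, 104.0]), ('bf', [185.0, 72.0]), ('tn', [186.0, 1163.0])]
```

View pics/z.png

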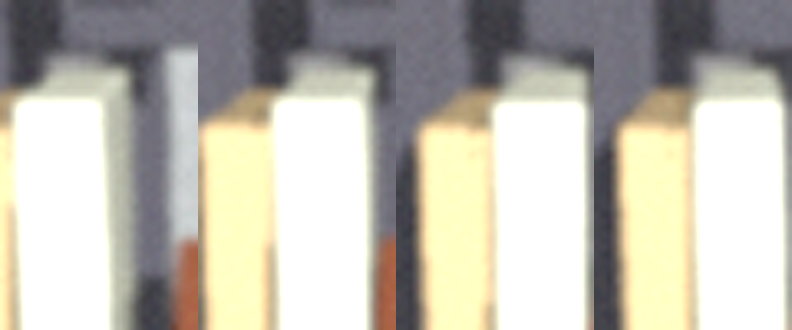

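The face lean reads about 31.4° over four views. My push made only the board's top edge touch: the tile swings outward about the grip, because the grip sits above the board. So: back off, grip firmer, and come in with less tool tilt so the push swings the tile flush.

```bash
python3 - <<'E'
import tgt2
from tgt2 import *
tgt2.IH_p=np.array([-.002,.0035,.0909]); tgt2.IH_R=R.from_rotvec(np.radians([-1.9,-.45,0])).as_matrix()@B
kw=dict(th=np.radians(31.4),O=np.array([.515,.2072,0]))
p,Rm=pose(); s=plan(p+.010*Rm[:,1],Rm,3,jaw=5)
s=plan(*tooltarget(.012,**kw),6,jaw=5,start=s)
q,Rr=tooltarget(0,**kw); print("flush tool",q.round(4),R.from_matrix(Rr).as_euler('xyz').round(4))
E
```

```text
[{"x":0,"y":0.17,"z":0,"wx":0,"wy":0,"wz":0,"jaw":5.0},{"x":0,"y":0.16,"z":0,"wx":0,"wy":0,"wz":0,"jaw":5.0},{"x":0,"y":0.17,"z":0,"wx":0,"wy":0,"wz":0,"jaw":5.0}]
end err [ 0. -0. -0.] max 0.17
[{"x":0,"y":0.02,"z":0,"wx":0.16,"wy":0,"wz":0,"jaw":5.0},{"x":0,"y":0.02,"z":0,"wx":0.17,"wy":0,"wz":0,"jaw":5.0},{"x":0,"y":0.03,"z":0,"wx":0.16,"wy":0,"wz":0,"jaw":5.0},{"x":0,"y":0.02,"z":0,"wx":0.17,"wy":0,"wz":0,"jaw":5.0},{"x":-0.01,"y":0.02,"z":-0.01,"wx":0.16,"wy":0,"wz":0,"jaw":5.0},{"x":0,"y":0.02,"z":0,"wx":0.17,"wy":0,"wz":0,"jaw":5.0}]
end err [-9.e-05 -7.e-05 -0.e+00] max 0.17
flush tool [0.472  0.2058 0.0979] [ 2.6267 -0.0068  1.6378]
```

carry_out:
  deltas:
    - {"x":0,"y":0.17,"z":0,"wx":0,"wy":0,"wz":0,"jaw":5}
    - {"x":0,"y":0.17,"z":0,"wx":0,"wy":0,"wz":0,"jaw":5}
    - {"x":0,"y":0.17,"z":0,"wx":0,"wy":0,"wz":0,"jaw":5}
    - {"x":0,"y":0.02,"z":0,"wx":0.2,"wy":0,"wz":0,"jaw":5}
    - {"x":0,"y":0.03,"z":0,"wx":0.2,"wy":0,"wz":0,"jaw":5}
    - {"x":0,"y":0.03,"z":0,"wx":0.2,"wy":0,"wz":0,"jaw":5}
    - {"x":0,"y":0.03,"z":0,"wx":0.2,"wy":0,"wz":0,"jaw":5}
    - {"x":0,"y":0.02,"z":0,"wx":0.2,"wy":0,"wz":0,"jaw":5}
    - {"x":0,"y":0,"z":0,"wx":0,"wy":0,"wz":0,"jaw":5}
    - {"x":0,"y":0,"z":0,"wx":0,"wy":0,"wz":0,"jaw":5}
  squeeze: 45

```text
time_s: 22.27
ee_pos: [0.4823, 0.2063, 0.1037]
eef_rot: [2.628, -0.006, 1.637]
force: [0.0, -0.0, -3.2]
grip_width: 0.0133
```

```bash
python3 st.py; python3 - <<'E'
from h import *
im=snap("wrist","wO"); cv2.imwrite("pics/wOc.png",cv2.resize(im[110:290,170:350],(600,600),interpolation=cv2.INTER_CUBIC))
E
```

```text
22.2667 [0.4823 0.2063 0.1037] [ 2.6281 -0.0061  1.6372] F tool [-0.04 -1.56  2.82] M tool [ 0.73 -0.08 -0.01]
```

View pics/wOc.png

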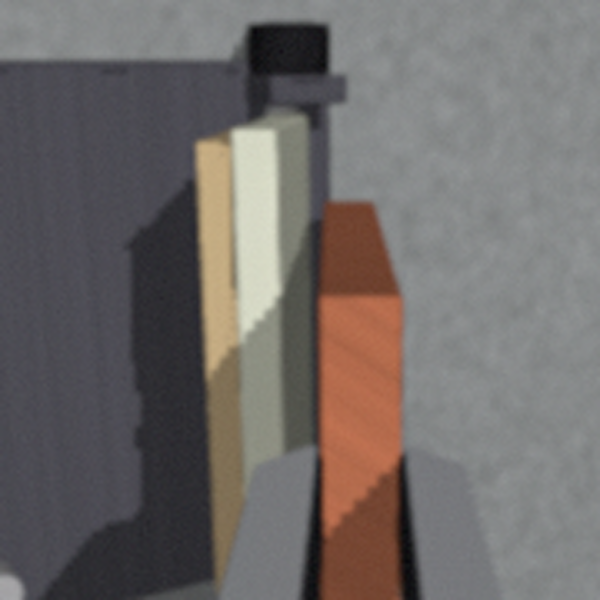

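carry_out:
  deltas:
    - {"x":0,"y":-0.1,"z":0,"wx":0,"wy":0,"wz":0,"jaw":5}
    - {"x":0,"y":-0.1,"z":0,"wx":0,"wy":0,"wz":0,"jaw":5}
    - {"x":0,"y":-0.1,"z":0,"wx":0,"wy":0,"wz":0,"jaw":5}
    - {"x":0,"y":-0.05,"z":0,"wx":0,"wy":0,"wz":0,"jaw":5}
    - {"x":0,"y":0,"z":0,"wx":0,"wy":0,"wz":0,"jaw":5}
    - {"x":0,"y":0,"z":0,"wx":0,"wy":0,"wz":0,"jaw":5}

```text
time_s: 22.82
ee_pos: [0.4763, 0.2062, 0.1006]
eef_rot: [2.627, -0.006, 1.638]
force: [0.3, -0.9, -2.9]
grip_width: 0.0135
```

```bash
python3 st.py
```

```text
22.8167 [0.4763 0.2062 0.1006] [ 2.6274 -0.0064  1.6377] F tool [-0.93 -1.18  2.63] M tool [ 0.47 -0.06 -0.07]
```

carry_out:
  deltas:
    - {"x":0,"y":-0.05,"z":0,"wx":0,"wy":0,"wz":0,"jaw":5}
    - {"x":0,"y":-0.05,"z":0,"wx":0,"wy":0,"wz":0,"jaw":5}
    - {"x":0,"y":0,"z":0,"wx":0,"wy":0,"wz":0,"jaw":5}
    - {"x":0,"y":0,"z":0,"wx":0,"wy":0,"wz":0,"jaw":5}

```text
time_s: 23.15
ee_pos: [0.4747, 0.2061, 0.0997]
eef_rot: [2.627, -0.007, 1.638]
force: [0.8, 1.1, -1.5]
grip_width: 0.0133
```

```bash
python3 st.py;  python3 st.py
```

```text
23.15 [0.4747 0.2061 0.0997] [ 2.6273 -0.0065  1.6376] F tool [ 1.01 -0.04  1.74] M tool [ 0.21 -0.05 -0.06]
23.15 [0.4747 0.2061 0.0997] [ 2.6273 -0.0065  1.6376] F tool [ 1.01 -0.04  1.74] M tool [ 0.21 -0.05 -0.06]
```

carry_out:
  deltas:
    - {"x":0,"y":-0.05,"z":0,"wx":0,"wy":0,"wz":0,"jaw":5}
    - {"x":0,"y":-0.05,"z":0,"wx":0,"wy":0,"wz":0,"jaw":5}
    - {"x":0,"y":0,"z":0,"wx":0,"wy":0,"wz":0,"jaw":5}
    - {"x":0,"y":0,"z":0,"wx":0,"wy":0,"wz":0,"jaw":5}

```text
time_s: 23.48
ee_pos: [0.4729, 0.206, 0.0987]
eef_rot: [2.627, -0.006, 1.638]
force: [0.7, 0.2, -1.2]
grip_width: 0.0137
```

```bash
python3 st.py; python3 - <<'E'
from h import *
im=snap("wrist","wP"); cv2.imwrite("pics/wPc.png",cv2.resize(im[110:290,170:350],(600,600),interpolation=cv2.INTER_CUBIC))
E
```

```text
23.4833 [0.4729 0.206  0.0987] [ 2.6273 -0.0065  1.6377] F tool [0.15 0.06 1.37] M tool [ 0.02 -0.04 -0.16]
```

View pics/wPc.png

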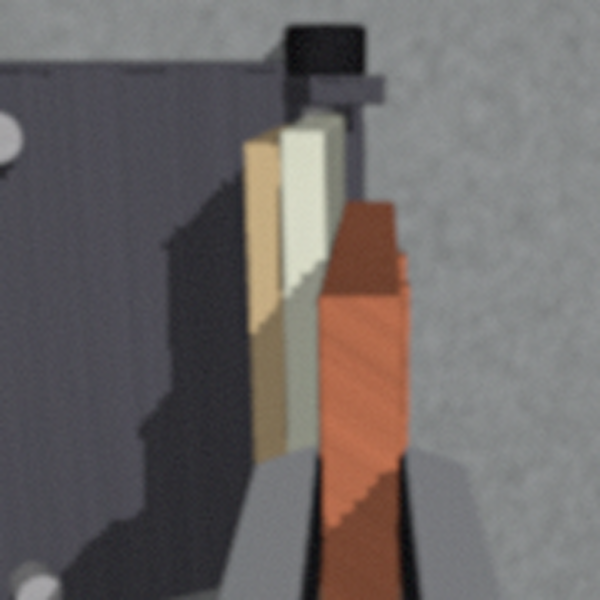

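```bash
sed -i '/^chk(/d' chk.py; sed -i 's/P=stagepts.*/P=stagepts([.515,.2072,.063,np.radians(31.4)])/' chk.py; python3 - <<'E'
from chk import *
chk("wO",np.array([.4823,.2063,.1037]),[2.6281,-.0061,1.6372],dict(bbl=(325,202),bfl=(374,202),tbl=(319,294),tfl=(402,294)),(281,127))
chk("wP",np.array([.4729,.2060,.0987]),[2.6273,-.0065,1.6377],dict(bbl=(347,203),bfl=(393,203),tbl=(320,295),tfl=(406,294)),(328,128))
E
```

```text
bbl [-0.2  0. ]
   bfl [ 0.3 -0. ]
   tbl [-0.4  0.1]
   tfl [ 0.4 -0.1]
foot in tool mm [-2.  -3.6 91.6] rot deg about tool xyz [ 1.39 -0.39  0.08] cost 0.31
tile lean 27.98 yaw 3.52 foot [0.5242 0.2076 0.0221]
tf pred [276.6 130.5] seen (281, 127)
tf in tile frame mm [-16.9  65.2  79. ]
tn in tile frame mm [-16.7 -64.8  79.1]
bf in tile frame mm [-12.2  65.2  -0.8]
bn in tile frame mm [-12.  -64.8  -0.8]
   bbl [-0.7  0. ]
   bfl [ 0.7 -0. ]
   tbl [ 0.  -0.1]
   tfl [-0.   0.1]
foot in tool mm [-2.3  2.7 91.2] rot deg about tool xyz [-1.08 -0.49 -0.27] cost 0.51
tile lean 30.5 yaw 3.93 foot [0.5201 0.2074 0.0206]
tf pred [325.9 131.7] seen (328, 128)
tf in tile frame mm [-8.7 65.1 79. ]
tn in tile frame mm [ -9.3 -64.9  78.8]
bf in tile frame mm [-7.5 65.2 -1. ]
bn in tile frame mm [ -8.1 -64.8  -1.2]
```

carry_out:
  deltas:
    - {"x":0,"y":-0.05,"z":0,"wx":0,"wy":0,"wz":0,"jaw":5}
    - {"x":0,"y":0,"z":0,"wx":0,"wy":0,"wz":0,"jaw":5}
    - {"x":0,"y":0,"z":0,"wx":0,"wy":0,"wz":0,"jaw":5}

```text
time_s: 23.78
ee_pos: [0.472, 0.2059, 0.0981]
eef_rot: [2.627, -0.006, 1.638]
force: [1.4, 0.5, -0.9]
grip_width: 0.0136
```

```bash
python3 st.py
```

```text
23.7833 [0.472  0.2059 0.0981] [ 2.6275 -0.0064  1.6376] F tool [0.43 0.82 1.46] M tool [-0.16 -0.04  0.02]
```

carry_out:
  deltas:
    - {"x":0,"y":-0.05,"z":0,"wx":0,"wy":0,"wz":0,"jaw":5}
    - {"x":0,"y":0,"z":0,"wx":0,"wy":0,"wz":0,"jaw":5}
    - {"x":0,"y":0,"z":0,"wx":0,"wy":0,"wz":0,"jaw":5}

```text
time_s: 24.03
ee_pos: [0.4713, 0.2059, 0.0978]
eef_rot: [2.627, -0.007, 1.638]
force: [4.1, 0.2, -1.2]
grip_width: 0.0135
```

```bash
python3 st.py
```

```text
24.0333 [0.4713 0.2059 0.0978] [ 2.6269 -0.0066  1.6377] F tool [-0.03  2.98  3.07] M tool [-0.65 -0.13 -0.09]
```

carry_out:
  deltas:
    - {"x":0,"y":0,"z":0,"wx":0,"wy":0,"wz":0,"jaw":5}
    - {"x":0,"y":0,"z":0,"wx":0,"wy":0,"wz":0,"jaw":5}
    - {"x":0,"y":0,"z":0,"wx":0,"wy":0,"wz":0,"jaw":5}
    - {"x":0,"y":0,"z":0,"wx":0,"wy":0,"wz":0,"jaw":5}

```text
time_s: 24.37
ee_pos: [0.4713, 0.2059, 0.0978]
eef_rot: [2.627, -0.007, 1.638]
force: [4.6, 0.7, -0.2]
grip_width: 0.0137
```

```bash
python3 st.py; python3 - <<'E'
from h import *
for i in range(3):
    im=snap("wrist","wQ"); o=ctrl.get_obs();p,Rm=pose(o);print("F tool",(Rm.T@np.array(o["force"])).round(2),"M tool",(Rm.T@np.array(o["moment"])).round(2),o["time_s"])
cv2.imwrite("pics/wQc.png",cv2.resize(im[110:290,170:350],(600,600),interpolation=cv2.INTER_CUBIC))
im=snap("scene","sQ"); cv2.imwrite("pics/sQc.png",cv2.resize(im[190:320,250:380],(600,600),interpolation=cv2.INTER_CUBIC)); cv2.imwrite("pics/sQ2.png",im)
E
```

```text
24.3667 [0.4713 0.2059 0.0978] [ 2.627  -0.0066  1.6377] F tool [0.43 3.93 2.51] M tool [-0.8  -0.12 -0.03]
F tool [-0.38  3.2   3.41] M tool [-0.83 -0.15 -0.13] 24.4167
F tool [0.16 4.52 3.42] M tool [-0.78 -0.1  -0.05] 24.4667
F tool [-0.67  3.46  3.02] M tool [-0.81 -0.16 -0.02] 24.5167
```

View pics/wQc.png

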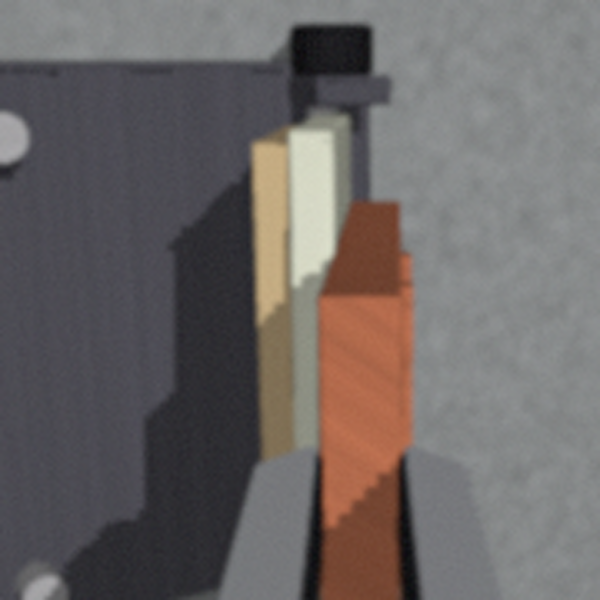

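View pics/sQc.png

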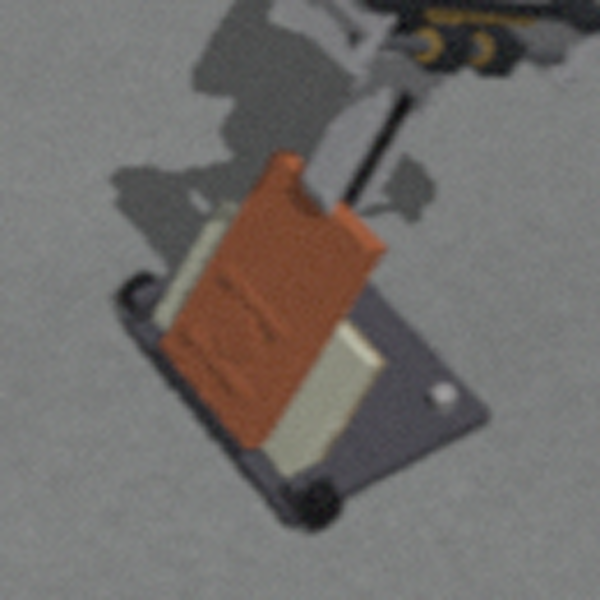

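View pics/sQ2.png

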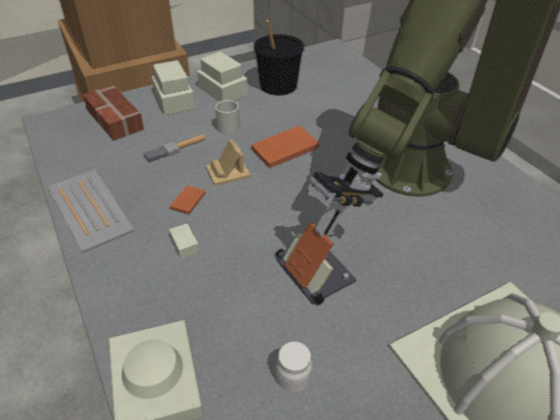

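```bash
python3 - <<'E'
from chk import *
chk("wQ",np.array([.4713,.2059,.0978]),[2.627,-.0066,1.6377],dict(bbl=(354,203),bfl=(399,203),tbl=(319,295),tfl=(407,295)),(335,128))
# scene overlay
from tgt2 import frame
C=lcam("sQ"); s=600/130
F,Z=frame(np.radians(31.4)); O=np.array([.515,.2072,0]); t=O+.014*Z+.003*F[:,2]+.0075*F[:,0]
cv=lambda X:((proj(C,X)[0]-[250,190]+.5)*s-.5)
P=stagepts([.515,.2072,.063,np.radians(31.4)])
im=cv2.imread("pics/sQc.png")
for k,X in P.items(): cv2.circle(im,tuple(cv(X).astype(int).tolist()),4,(0,255,0),1)
for n in("tfl","tfr","bfl","bfr","tbl"): cv2.circle(im,tuple(cv(t+F@tilept(n)).astype(int).tolist()),4,(255,0,0),2)
cv2.imwrite("pics/ov.png",im)
E
```

```text
bbl [-0.9 -0. ]
   bfl [0.8 0. ]
   tbl [ 0.3 -0.1]
   tfl [-0.3  0.1]
foot in tool mm [-2.2  4.5 90.8] rot deg about tool xyz [-1.92 -0.46 -0.05] cost 0.84
tile lean 31.35 yaw 3.66 foot [0.5199 0.2074 0.021 ]
tf pred [334.1 131.7] seen (335, 128)
tf in tile frame mm [-7.8 65.  78.7]
tn in tile frame mm [ -7.9 -65.   78.6]
bf in tile frame mm [-7.8 65.1 -1.3]
bn in tile frame mm [ -7.9 -64.9  -1.4]
```

View pics/ov.png

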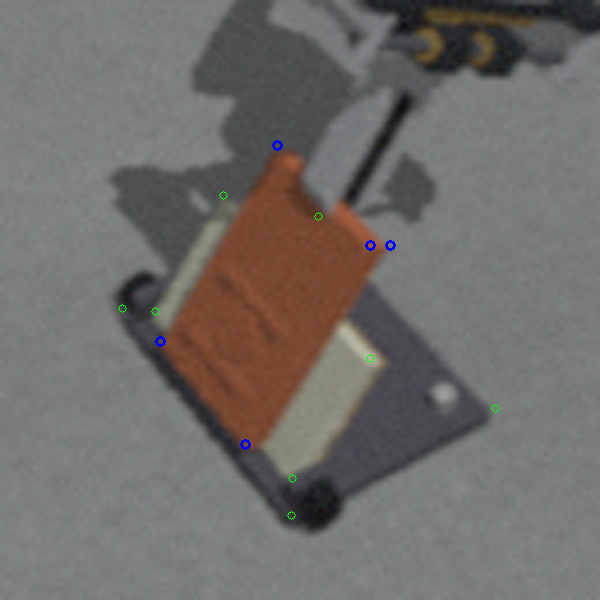

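All checks agree: tile lean 31.35° against the face's 31.4°, the four face corners within about 0.4 mm of the tile's back plane, centring about 0.1 mm, foot at about 21 mm, push about 5 N. Handing in.

```bash
python3 - <<'E'
from h import *
print(ctrl.hand_in()); o=ctrl.get_obs(); print(o["time_s"],np.round(o["force"],2),o["grip_width"])
E
```

```text
the job is handed in; nothing more can be done
None
the job is handed in; nothing more can be done
```

The job is handed in. The tile was stood on its foot and released, and it stayed upright. I then took it by the top edge again and finished holding it against the stage face. It took about 24.5 s of the 43 s.

**First try at the face:** it touched only the board's top edge, and the tile swung about 2° too far in the grip. I backed off, raised the grip from 30 to 45 N and came in with less tool tilt, and it then closed flush.

**Last checks before handing in:**

| Check | Reading |
|---|---|
| Lean, tile / face | 31.35° / about 31.4° |
| Turn about vertical, tile / face | 3.7° / 3.6° |
| Gap between the tile's back and the face's corners | about 0.3–0.4 mm |
| Sideways centring | within about 0.1 mm, wrist camera only |
| Foot height above the bench | about 21 mm |
| Push | about 5 N, acting near the middle of the face |

- **Camera disagreement:** the scene camera overlay differed from the wrist camera fit by about 1–1.5 mm. It shifted tile and stage by about the same amount, so I took it as calibration error. The early rough scene and top camera picks gave leans of 33–37°, which I set aside for the close wrist views.
- **Bystanders and slope:** in the last scene picture the other things looked where they were at the start. I saw no sign that the stage's slope had moved.
- **Handover:** hand-in reported no verdict. I could not read the force or grip after it.

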